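Flux a footed cup from both sides at the spray station and stand it ready for soldering

TASK

Stand the footed copper cup upright in the middle of the turntable, let go of it, and flux it with a full stroke of the spray bottle's pump head: right down, then let it come all the way back up. Then turn the turntable half a turn with the cup standing on it, give the other side a full stroke too, and set the cup down upright on the fire brick, ready for soldering. Do not drop or tip the cup, and leave the plain tumbler and the loose pliers, scribe and tape where they are.

Things in the scene. Friction and masses are not known exactly. Their poses are not given: they have to be found in the camera images.
- cup_centre (a point): The footed copper cup, loose: straight-sided open cup, 52 mm across outside and 65 mm tall, on a narrower foot ring 45 mm across and 8 mm high; sides are straight from 36 mm up to the rim, wall 2.5 mm; 0.11 to 0.23 kg. The point is its centre, 32.5 mm above its underside; z is up. It starts upright on the worktop, left of the station; it and the tumbler may have changed places.
- footed_cup: The same footed cup as a body; origin at the centre of its underside.
- tumbler_centre (a point): The other copper piece, to be left alone: a plain low tumbler without a foot, 58 mm across, 42 mm tall; the point is its centre, 21 mm up. It too stands left of the station, 105 mm or more from the cup.
- flux_station: The fixed spray station: grey steel base plate 400 x 170 mm, 6 mm thick, with the turntable at its front, the leaning white spray bottle behind it and a fume hood on a column at the back. Origin on the worktop under the turntable's axis; z up, x from the turntable to the bottle (away from the robot, give or take 15 degrees), y to its left.
- hood_edge (a point): Middle of the lower front edge of the station's fume hood, a flat aluminium box 100 mm wide: 350 mm above the worktop, overhanging the bottle and ending 18 mm behind the middle of the pump head. A tool pointing straight down cannot stand over the head; one slanting in along the bottle's axis has over 110 mm between its centre line and the hood.
- turntable (a joint): Angle of the turntable about its upright axis, rad, counter-clockwise from above; at 0 the knob lies to the station's +y (left). It starts within 0.4 of 0, turns freely both ways with light friction (about 0.04 N m) and stays where it is left.
- table_centre (a point): Middle of the top of the pale fireproof disc on the turntable, where the cup is to stand: 46 mm above the worktop; the disc is 120 mm across and 6 mm thick, on a dark steel platter 184 mm across. Turns with the table; z up.
- knob_grip (a point): The turntable's wooden turning knob, round and upright, 80 mm from the turntable's axis: 13 to 17 mm across, 38 mm tall on a thinner steel pin, from 72 to 110 mm above the worktop (the cup on the table reaches 111 mm; the platter below lies at 40 mm). The point is on its axis 92 mm above the worktop. It moves on a circle of 80 mm radius round table_centre.
- pump_head (a joint): Travel of the pump head, m: 0 up, 0.008 fully down. Sprung: 3.6 N starts it, about 8.5 N holds it fully down; it springs back up when let go.
- pump_top (a point): Middle of the flat top of the black pump head, 23 mm across, about 170 mm above the worktop and 130 mm behind the turntable's axis. Its z axis points out of the top along the bottle's axis, which leans 35 degrees from vertical towards the turntable; the head is pressed along -z. Its y is the station's y.
- brick_top (a point): Centre of the top face of the fire brick: a rough brown brick 151 (x) x 130 (y) x 53 mm, fixed on the worktop at the right front of the station; its top is 53 mm above the worktop, z up.
- dust_pipe_front (a point): Front of the thick dark dust-extraction pipe that stands on the worktop between the two copper pieces and the back, left of the spray bottle. The point is on the worktop under the foremost part of its wide drum, which is 0.2 m and more above the worktop; keep wrist and forearm on the robot's side of it when passing.
- round_pliers: Loose round-nose pliers with black handles, 144 mm long, lying flat on the worktop beside the dust pipe; a bystander.
- scribe: Loose thin steel scribe, 151 mm long, lying on the flat soldering board at the left; a bystander.
- tape_roll: Loose roll of tan tape lying flat, 96 mm across, 25 mm high, right of the spray bottle, left of the hot plate; a bystander.

How it is judged:
On the way, in this order (a step that is already met when the one before it is completed fails the run):
1. the footed cup stands upright in the middle of the turntable (within 25 mm), let go (horizontal distance between cup_centre and table_centre below 0.025 m and z of cup_centre in the frame of table_centre between 0.027 and 0.038 m and angle between cup_centre's own z axis and vertical below 0.12 rad and contact force between the fingers and footed_cup below 0.3 N), for 0.2 s.
2. the pump head is pressed down (at least 6.5 of its 8 mm) with the cup standing there and the turntable still as it was (within 40 degrees) (all of step 1 and value of joint pump_head above 0.0065 m and distance of knob_grip from where it was at the start of the episode below 0.055 m), for 0.05 s.
3. the pump head is back up (value of joint pump_head below 0.0015 m), for 0.1 s.
4. the turntable is turned half a turn from its start (within 40 degrees, either way) with the cup still standing in its middle (all of step 1 and distance of knob_grip from where it was at the start of the episode above 0.15 m), for 0.2 s.
5. the pump head is pressed down a second time, with the cup still standing there (all of step 4 and value of joint pump_head above 0.0065 m), for 0.05 s.
6. the pump head is back up (value of joint pump_head below 0.0015 m), for 0.1 s.
At the end, for the whole second after the job is handed in: The footed cup stands still and upright (within 7 degrees) on top of the fire brick with its whole foot on it, let go; the pump head is up (within 1.5 mm); the plain tumbler, pliers, scribe and tape roll are within 30 mm of where they were (x of cup_centre in the frame of brick_top between -0.05 and 0.05 m and y of cup_centre in the frame of brick_top between -0.04 and 0.04 m and z of cup_centre in the frame of brick_top between 0.026 and 0.039 m and angle between cup_centre's own z axis and vertical below 0.12 rad and linear speed of footed_cup below 0.02 m/s and contact force between the fingers and footed_cup below 0.3 N and value of joint pump_head below 0.0015 m and distance of each of tumbler_centre, round_pliers, scribe, tape_roll from where it was at the start of the episode below 0.03 m); the robot touches nothing.
It fails at once if the cup is dropped (falls freely faster than 0.5 m/s) (linear speed of footed_cup above 0.5 m/s and contact force between the fingers and footed_cup below 0.1 N).
It fails at once if the cup is tipped over (more than 40 degrees) (angle between cup_centre's own z axis and vertical above 0.7 rad).
It fails at once if the plain tumbler, pliers, scribe or tape roll is moved by more than 30 mm (distance of any of tumbler_centre, round_pliers, scribe, tape_roll from where it was at the start of the episode above 0.03 m).
It also fails if it takes over 70 s, if anything falls off the work surface, if the arm or the gripper's body presses on something with over 40 N, if the wrist force passes 120 N, or if a joint passes its speed limit or range.

ROBOT

A 6-joint arm with a two-finger parallel gripper is mounted at the origin on a cart in front of the work surface, level with it; the furniture and walls round the work are solid. World frame = base frame: x ahead of the robot, y to its left, z up, the work surface at z = 0. Lengths are in m, angles in rad, forces in N, time in s.
With the tool pointing down it reaches from about 0.35 to 0.85 m from the base axis. Payload 8.1 kg.
Tool frame: the origin (TCP) lies at the very end of the fingers, on their centre line; the grasp point (between the pads) lies 19 mm behind it; z points along the fingers, y is the direction in which the jaws open and shut (so a half turn about z gives the same grasp; the last joint's range is limited). The gripper opens to 93 mm and grips with 3 to 60 N. Pads are 15 mm wide; open, the fingers measure 128 mm over their backs; the gripper's body (75 mm by 188 mm) begins 65 mm behind the grasp point.
Start: joints at [1.244, 0.13, 1.488, -0, 1.523, -0.085], TCP at [0.144, 0.583, 0.219] pointing down, gripper open.
Joint ranges: [-2.96, 2.96], [-0.89, 2.26], [0.02, 2.5], [-1.34, 4.48], [0, 2.73], [-2.66, 2.66]. Speed limits (rad/s): [2.39, 2.39, 2.79, 3.14, 3.14, 3.14].

INTERFACE

Orientations are given as a rotation vector (axis times angle).
In Python, from plant import read_state, read_camera, close_job, search_frame, masks_of gives the robot as it stands.
- The arm moves only by the tool drive_tool, never from a script. Its argument "plan" is a list of rows, each an object with "claw": the closure, from 0 (fully open) to 1 (shut); "linear": the shift along the tool's x, y, z in cm, a list of three; "angular": the turn, a rotation vector about the tool's x, y, z in degrees, a list of three. In form: [{"claw": claw, "linear": [tx, ty, tz], "angular": [ax, ay, az]}, ...]. A call has 1 to 12 rows; each row shifts and turns the commanded pose from where the row before left it, along the tool's axes as they then stand; what a row does not reach is not made up. A row lasts 1/8 s, in which the tool goes at most 62.5 mm and 10.7 degrees, less where a joint would pass 70% of its speed; a pose out of reach is approached as far as the arm can. A call is refused whole if a number of a shift passes 6.25 or a number of a turn 10.7, either way. A call with a gripper value outside its range is refused whole. The fingers move at their own pace and stop on an object; "newtons" is the grip in N (left out, the last holds). Time passes only in rows, so rows that do not move let the fingers close. It gives the time, the measured TCP pose, the force and the opening at its end, in the units of the state.
- read_state(): the state, without advancing time (a new reading comes with each control period).
- read_camera(name): name is "scene" or "top"; returns a dict with "pixels" (384x512x3 uint8, red, green, blue), "K" (3x3 intrinsics, pixels), "xyz" and "attitude" of the camera in the world. Camera axes: x right, y up, looking along -z (the intrinsics and any distortion apply to the point x, -y, -z); pixel columns grow to the right and rows downward; lengths in m; the calibration is good to about 2 mm. A picture is of the moment at which its call begins. There is no depth.
- close_job(): hands the job in, once; it reports no verdict.
Trained networks look in a picture, given as the dict that the camera call returned (one of the last four; its "shot" number tells which), for a name from the list of things; names that differ only in an ending like _2 or _b are one class to them, and where a whole thing is asked for, a point or a joint stands for the part that bears it (a point fixed in the world has none). Each returns a list of dicts, best first, with "p" (0 to 1); they miss things now and then, are a little off and sometimes report something else, mostly with a low value. They report only what shows in the picture. A call takes as long as a camera call.
- search_frame(picture, label): "at" ([x, y, z] in m, in world coordinates, good to about 4 mm: the middle of the surface that is visible of it).
- masks_of(picture, label): "mask" (384x512 bool, what is visible of it).
The state is a dict: "t": time; "q": joint angles; "dq": joint speeds; "joint_torque": joint torques, N m; "tool_pos": TCP position; "orientation": TCP orientation; "force": force on the tool from outside, world axes, zero at the start; "wrist_torque": the same for the moment, N m; "opening": finger opening in m.
Only numpy, scipy, OpenCV 4.12 (cv2) and the standard library are available. Lean on these libraries where they do the work, as an engineer would, in place of code of your own. Each camera call takes 0.05 s, during which the arm holds its last target.

## Working session

There is one attempt and no reset: what is moved stays moved. The work goes in short steps, Python scripts to look and compute and a tool call to move; the robot and the scene stay as the last step left them, time stands still between calls to the robot, and variables do not carry over. Pictures are saved under pics/ and viewed, and the job is handed in when it is done.

Besides the shell and the picture viewer there is one more tool, called in YAML: its name, and indented under it one key for each argument. drive_tool: Moves the arm, as the interface text tells. Its arguments: {"type":"object","properties":{"plan":{"type":"array"},"newtons":{"type":"number"}},"required":["plan"]}

```bash
ls; mkdir -p pics; python3 - <<'E'
from plant import *
import cv2, numpy as np, json
s=read_state(); print(s)
for n in ("scene","top"):
    p=read_camera(n); cv2.imwrite(f"pics/{n}0.png",p["pixels"][:,:,::-1]); print(n,p["K"],p["xyz"],p["attitude"],[k for k in p])
    for l in ["cup_centre","tumbler_centre","flux_station","hood_edge","turntable","table_centre","knob_grip","pump_head","pump_top","brick_top","dust_pipe_front","round_pliers","scribe","tape_roll","footed_cup"]:
        try: print(l,[(np.round(d["at"],3).tolist(),round(d["p"],2)) for d in search_frame(p,l)][:3])
        except Exception as e: print(l,e)
print(read_state()["t"])
E
```

```text
pics
{'t': 0.0, 'q': array([ 1.24361713e+00,  1.31164824e-01,  1.48926658e+00,  1.90034789e-05,
        1.52301819e+00, -8.54295213e-02]), 'dq': array([-8.05512125e-04,  4.77523875e-04, -8.22125564e-04, -5.03540174e-04,
       -8.35672404e-04,  5.38771152e-05]), 'joint_torque': array([ 1.18017197e-03, -5.59872508e+01, -4.91747725e+01,  7.68468459e-02,
        3.58113565e-02, -9.21874357e-05]), 'tool_pos': array([0.14344469, 0.58201035, 0.21759225]), 'orientation': array([-3.78768648e-01, -3.11827260e+00,  2.84856066e-03]), 'force': array([-0.49158356,  0.93473843,  0.0758353 ]), 'wrist_torque': array([ 0.00180713, -0.03121658, -0.0046521 ]), 'opening': 0.09305345387767376}
scene [[496.93633571   0.         255.3812523 ]
 [  0.         496.93633571 186.02643994]
 [  0.           0.           1.        ]] [-0.0017187   1.0950151   1.50051875] [ 0.23662702 -0.97282839 -2.48211734] ['pixels', 'K', 'xyz', 'attitude', 'shot']
cup_centre [([0.495, 0.097, 0.039], 0.53)]
tumbler_centre [([0.445, 0.227, 0.022], 0.7), ([0.523, -0.089, 0.039], 0.67), ([0.602, -0.322, 0.018], 0.67)]
flux_station 
[... 1097 characters left out ...]
101, 0.038], 0.55)]
turntable [([0.525, -0.104, 0.041], 0.93)]
table_centre [([0.524, -0.105, 0.042], 0.89), ([0.494, 0.089, 0.012], 0.5)]
knob_grip [([0.53, -0.1, 0.039], 0.65)]
pump_head []
pump_top [([0.665, -0.11, 0.167], 0.57)]
brick_top [([0.417, -0.37, 0.05], 0.71), ([0.668, -0.11, 0.171], 0.38)]
dust_pipe_front it knows: brick_top, cup_centre, flux_station, footed_cup, hood_edge, knob_grip, pump_head, pump_top, round_pliers, scribe, table_centre, tape_roll, tumbler_centre, turntable
round_pliers [([0.571, 0.21, 0.009], 0.76)]
scribe [([0.524, -0.105, 0.042], 0.25), ([0.667, -0.108, 0.168], 0.19)]
tape_roll [([0.605, -0.335, 0.025], 0.58)]
footed_cup [([0.497, 0.09, 0.012], 0.75)]
1.5
```

View images.

View pics/scene0.png

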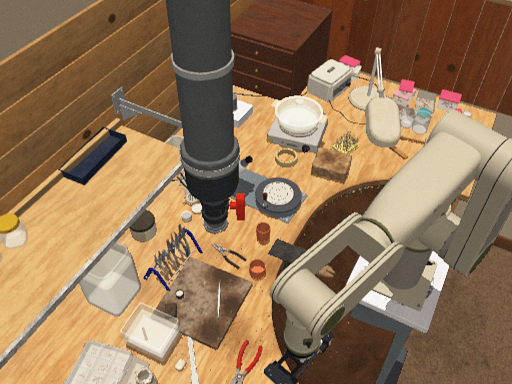

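View pics/top0.png

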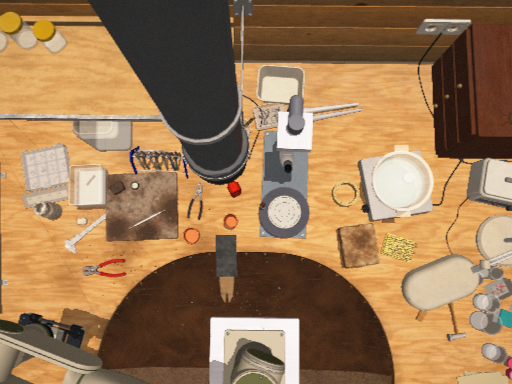

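```bash
cat > h.py <<'E'
import numpy as np, cv2
from scipy.spatial.transform import Rotation as R
CAM={"scene":([[496.93633571,0,255.3812523],[0,496.93633571,186.02643994],[0,0,1]],[-0.0017187,1.0950151,1.50051875],[0.23662702,-0.97282839,-2.48211734]),
"top":([[430.83847936,0,250.02502968],[0,430.83847936,198.3648382],[0,0,1]],[0.37009109,0.00331451,1.59467394],[0.11178479,-0.09463906,-1.55511364])}
def proj(n,X):
    K,o,a=CAM[n]; c=R.from_rotvec(a).inv().apply(np.atleast_2d(X)-np.array(o)); c=c*[1,-1,-1]
    u=c@np.array(K).T; return u[:,:2]/u[:,2:]
def ray(n,uv):
    K,o,a=CAM[n]; d=np.linalg.inv(np.array(K))@[uv[0],uv[1],1]; return np.array(o),R.from_rotvec(a).apply(d*[1,-1,-1])
def atz(n,uv,z):
    o,d=ray(n,uv); return o+d*(z-o[2])/d[2]
def tri(l):
    A=np.zeros((3,3));b=np.zeros(3)
    for n,uv in l:
        o,d=ray(n,uv); d/=np.linalg.norm(d); P=np.eye(3)-np.outer(d,d); A+=P;b+=P@o
    X=np.linalg.solve(A,b); return X,[np.round(proj(n,X)[0]-uv,2) for n,uv in l]
def crop(img,x0,y0,w,h,k,out):
    c=img[y0:y0+h,x0:x0+w]; c=cv2.resize(c,None,fx=k,fy=k,interpolation=cv2.INTER_CUBIC)
    for i in range(0,w,10): cv2.putText(c,str(x0+i),(i*k,8),0,.3,(0,255,0),1); cv2.line(c,(i*k,9),(i*k,14),(0,255,0),1)
    for i in range(0,h,10): cv2.putText(c,str(y0+i),(0,i*k+4),0,.3,(0,255,0),1); cv2.line(c,(18,i*k),(24,i*k),(0,255,0),1)
    cv2.imwrite(out,c)
E
python3 - <<'E'
from h import *
t=cv2.imread("pics/top0.png"); s=cv2.imread("pics/scene0.png")
crop(t,180,110,190,160,4,"pics/t1.png"); crop(s,190,130,170,150,4,"pics/s1.png")
E
```

```text
(no output)
```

View pics/t1.png

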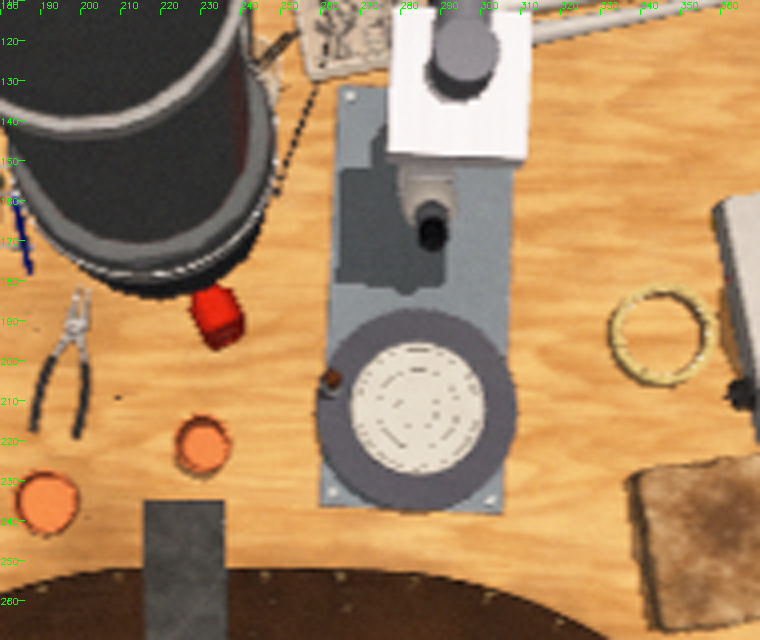

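View pics/s1.png

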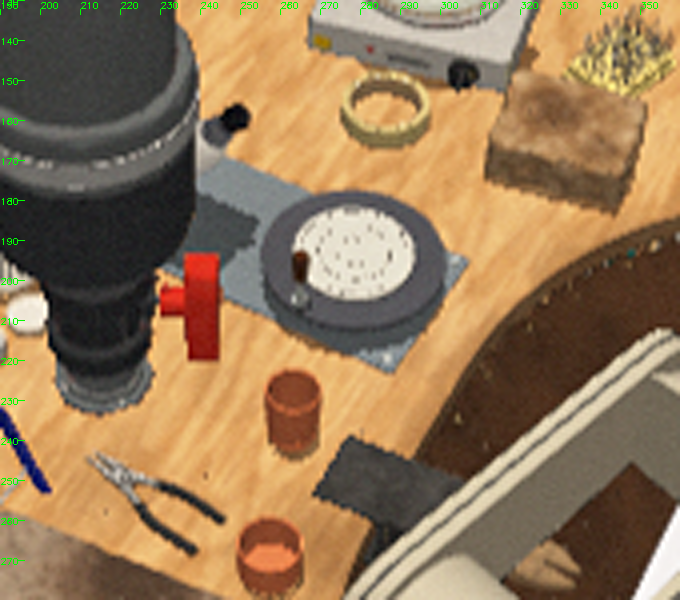

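```bash
python3 - <<'E'
from h import *
t=cv2.imread("pics/top0.png"); s=cv2.imread("pics/scene0.png")
crop(t,320,210,80,70,8,"pics/t2.png"); crop(s,300,130,70,60,8,"pics/s2.png")
for nm,a,b,z in [("cup rim",(230.8,220.7),(263.3,227.3),.065),("disc",(284.5,212.2),(278.8,193.2),.046),("knobtop",(263.2,204),(265,193.5),.11),("pump",(288,168.7),(249.5,159.5),.17)]:
    X,e=tri([("top",a),("scene",b)]); print(nm,X.round(4),e,atz("top",a,z).round(4),atz("scene",b,z).round(4))
# plate edges in top at z=.006: left/right edges
for uv in [(180+340/4,110+90/4),(180+320/4,110+505/4),(180+513/4,110+165/4),(180+503/4,110+513/4)]: print(atz("top",uv,.006).round(3))
E
```

```text
cup rim [0.4945 0.0899 0.0633] [array([-0.27, -0.81]), array([0.82, 0.15])] [0.4915 0.0888 0.065 ] [0.4969 0.0919 0.065 ]
disc [ 0.5283 -0.1029  0.0437] [array([-0.17, -0.49]), array([0.47, 0.08])] [ 0.5263 -0.1034  0.046 ] [ 0.5293 -0.1005  0.046 ]
knobtop [ 0.5498 -0.0244  0.1071] [array([-0.19, -0.57]), array([0.54, 0.11])] [ 0.5475 -0.025   0.11  ] [ 0.5507 -0.0215  0.11  ]
pump [ 0.6632 -0.1064  0.1623] [array([-0.07, -0.21]), array([0.19, 0.05])] [ 0.6609 -0.1061  0.17  ] [ 0.6602 -0.0994  0.17  ]
[ 0.833 -0.031  0.006]
[ 0.44  -0.016  0.006]
[ 0.762 -0.195  0.006]
[ 0.435 -0.184  0.006]
```

View pics/t2.png

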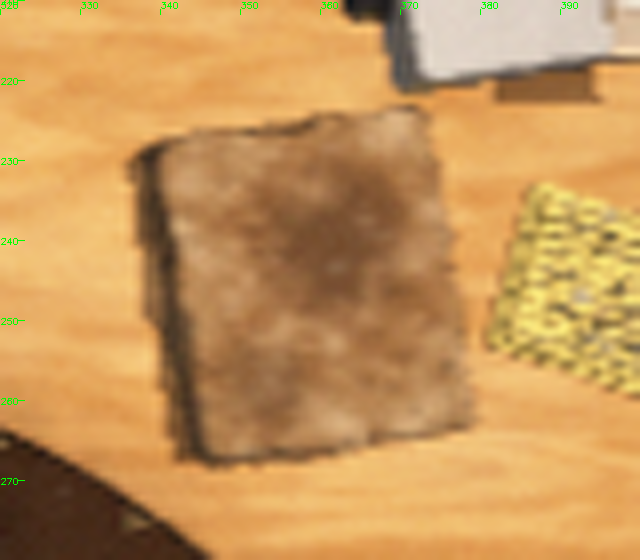

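View pics/s2.png

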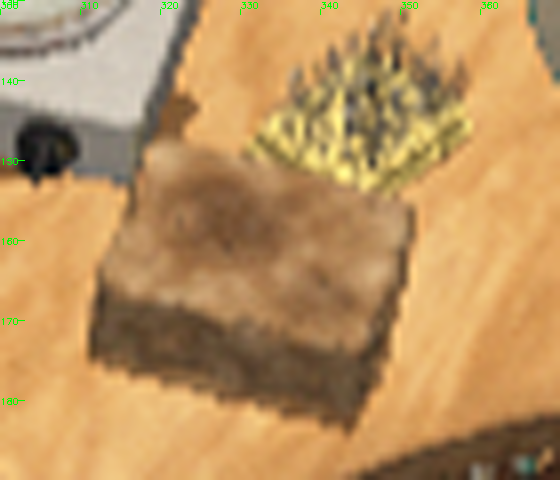

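```bash
cat >> h.py <<'E'
def toolR(yaw_jaw, slant=0, st=-0.035):
    """columns tool x,y,z. pointing down: jaw dir y at yaw_jaw (deg)"""
    a=np.radians(yaw_jaw); y=np.array([np.cos(a),np.sin(a),0]); z=np.array([0,0,-1.]); return np.c_[np.cross(y,z),y,z]
def pressR(st=-0.035, sgn=1):
    c,s=np.cos(st),np.sin(st); L=np.radians(35)
    z=np.array([np.sin(L)*c,np.sin(L)*s,-np.cos(L)]); y=sgn*np.array([-s,c,0]); return np.c_[np.cross(y,z),y,z]
def delta(state,pos,Rt):
    R0=R.from_rotvec(state["orientation"]).as_matrix()
    d=R0.T@(np.array(pos)-state["tool_pos"])*100; r=np.degrees(R.from_matrix(R0.T@Rt).as_rotvec())
    return d.round(2),r.round(2)
E
python3 - <<'E'
from h import *
from plant import *
a=np.mean([(340,227.5),(373.1,223.1),(378.7,262.5),(345.6,268.1)],0);b=np.mean([(318.75,147.5),(351.5,156.2),(345.6,173.8),(312.5,165)],0)
print("brick",tri([("top",a),("scene",b)]))
X,e=tri([("top",(180+46/4,110+502/4)),("scene",(190+270/4,130+540/4))]);print("tumbler",X)
for z in(.2,.25): print("drum front",atz("top",(220,184),z))
s=read_state();print(s["t"]);print(R.from_rotvec(s["orientation"]).as_matrix().round(3))
print(delta(s,[.4945,.0899,.13],toolR(105)))
E
```

```text
brick (array([ 0.41297572, -0.36876937,  0.05007435]), [array([-0.2 , -0.54]), array([0.49, 0.04])])
tumbler [0.44144519 0.23166714 0.04259227]
drum front [0.60101593 0.11908806 0.2       ]
drum front [0.59273712 0.1149375  0.25      ]
1.5
[[-0.971  0.239 -0.   ]
 [ 0.239  0.971  0.   ]
 [ 0.     0.    -1.   ]]
(array([-45.86, -39.43,   8.86]), array([  0.  ,  -0.  , -28.86]))
```

drive_tool:
  plan:
    - {"claw": 0, "linear": [-4, -3.5, 0.4], "angular": [0, 0, 0]}
    - {"claw": 0, "linear": [-4, -3.5, 0.4], "angular": [0, 0, 0]}
    - {"claw": 0, "linear": [-4, -3.5, 0.4], "angular": [0, 0, 0]}
    - {"claw": 0, "linear": [-4, -3.5, 0.4], "angular": [0, 0, 0]}
    - {"claw": 0, "linear": [-4, -3.5, 0.4], "angular": [0, 0, 0]}
    - {"claw": 0, "linear": [-4, -3.5, 0.4], "angular": [0, 0, 0]}
    - {"claw": 0, "linear": [-4, -3.5, 0.4], "angular": [0, 0, 0]}
    - {"claw": 0, "linear": [-4, -3.5, 0.4], "angular": [0, 0, 0]}
    - {"claw": 0, "linear": [-4, -3.5, 0.4], "angular": [0, 0, 0]}
    - {"claw": 0, "linear": [-4, -3.5, 0.4], "angular": [0, 0, 0]}
    - {"claw": 0, "linear": [-4, -3.5, 0.4], "angular": [0, 0, 0]}
    - {"claw": 0, "linear": [0, 0, 0], "angular": [0, 0, -9.6]}

```text
t: 3.0
tool_pos: [0.48, 0.1002, 0.1743]
orientation: [-0.119, -3.139, 0.001]
force: [-0.7, -0.4, 0.2]
opening: 0.0928
```

drive_tool:
  plan:
    - {"claw": 0, "linear": [0, 0, 0], "angular": [0, 0, -9.6]}
    - {"claw": 0, "linear": [0, 0, 0], "angular": [0, 0, -9.6]}
    - {"claw": 0, "linear": [0, 0, 0], "angular": [0, 0, 0]}

```text
t: 3.38
tool_pos: [0.4787, 0.1033, 0.1747]
orientation: [-0.407, 3.115, 0.0]
force: [-0.3, 0.8, -0.0]
opening: 0.0932
```

```bash
python3 - <<'E'
from h import *
from plant import *
for n in ("scene","top"):
    p=read_camera(n); cv2.imwrite(f"pics/{n}1.png",p["pixels"][:,:,::-1])
t=cv2.imread("pics/top1.png"); s=cv2.imread("pics/scene1.png")
crop(t,180,150,120,110,6,"pics/t3.png"); crop(s,190,170,130,100,6,"pics/s3.png")
s=read_state();print(s["t"],s["tool_pos"],s["q"],s["force"])
print(delta(s,[.4945,.0899,.13],toolR(105)))
E
```

```text
3.475 [0.47864265 0.10344182 0.17466639] [ 1.08078528e-01 -1.47337915e-01  1.84491368e+00  2.11439763e-05
  1.44395331e+00 -1.71963915e+00] [0.16374501 1.18990473 0.58156906]
(array([-1.19, -1.71,  4.47]), array([ 0.  ,  0.  , -0.28]))
```

View pics/t3.png

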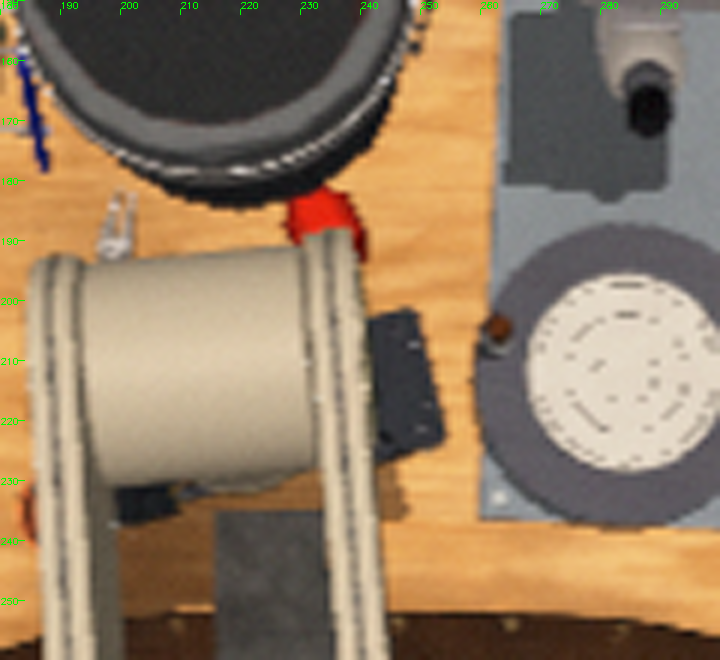

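View pics/s3.png

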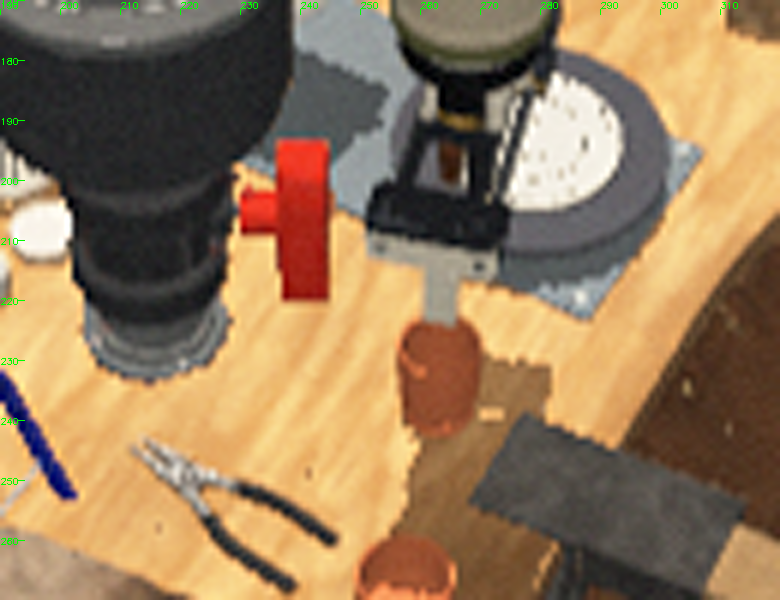

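drive_tool:
  plan:
    - {"claw": 0, "linear": [-1.2, -1.7, 2], "angular": [0, 0, 0]}
    - {"claw": 0, "linear": [0, 0, 3], "angular": [0, 0, 0]}
    - {"claw": 0, "linear": [0, 0, 3], "angular": [0, 0, 0]}
    - {"claw": 0, "linear": [0, 0, 3], "angular": [0, 0, 0]}
    - {"claw": 0, "linear": [0, 0, 3.1], "angular": [0, 0, 0]}
    - {"claw": 0, "linear": [0, 0, 0], "angular": [0, 0, 0]}
    - {"claw": 0, "linear": [0, 0, 0], "angular": [0, 0, 0]}

```text
t: 4.35
tool_pos: [0.4953, 0.0902, 0.0348]
orientation: [-0.407, 3.114, -0.0]
force: [0.5, -0.1, 0.1]
opening: 0.093
```

drive_tool:
  plan:
    - {"claw": 0.3, "linear": [0, 0, 0], "angular": [0, 0, 0]}
    - {"claw": 0.5, "linear": [0, 0, 0], "angular": [0, 0, 0]}
    - {"claw": 0.7, "linear": [0, 0, 0], "angular": [0, 0, 0]}
    - {"claw": 1, "linear": [0, 0, 0], "angular": [0, 0, 0]}
    - {"claw": 1, "linear": [0, 0, 0], "angular": [0, 0, 0]}
    - {"claw": 1, "linear": [0, 0, 0], "angular": [0, 0, 0]}
  newtons: 20

```text
t: 5.1
tool_pos: [0.4946, 0.0902, 0.0337]
orientation: [0.409, -3.115, -0.0]
force: [-0.1, 1.0, 1.2]
opening: 0.0504
```

```bash
python3 - <<'E'
from h import *
from plant import *
for n in ("scene",):
    p=read_camera(n); cv2.imwrite(f"pics/{n}2.png",p["pixels"][:,:,::-1])
s=cv2.imread("pics/scene2.png")
crop(s,190,170,130,100,6,"pics/s4.png")
s=read_state();print(s["t"],s["tool_pos"],s["q"],s["force"],s["opening"])
E
```

```text
5.15 [0.49462199 0.09015087 0.03366918] [ 7.81785391e-02  4.44647946e-02  1.93348480e+00  1.32903831e-04
  1.16370081e+00 -1.75347323e+00] [-0.61659999  0.28679164  1.96090662] 0.050342179251797035
```

View pics/s4.png

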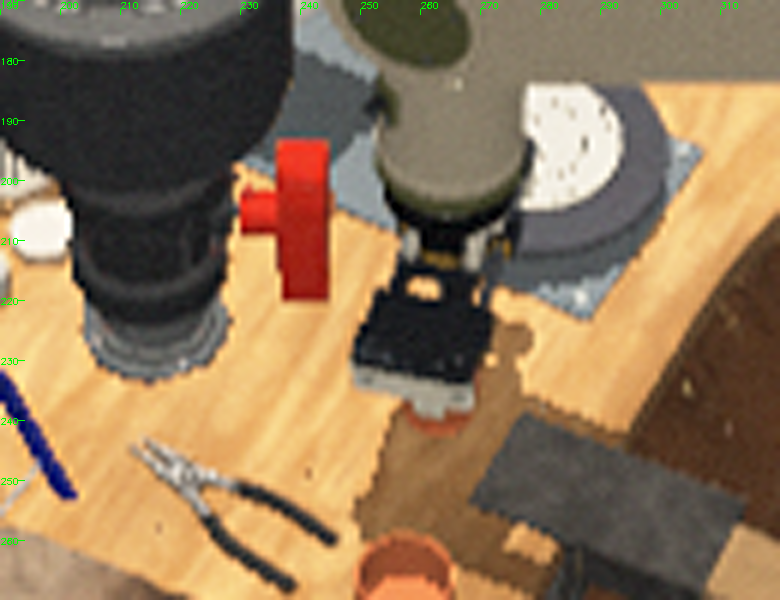

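drive_tool:
  plan:
    - {"claw": 1, "linear": [0, 0, -0.5], "angular": [0, 0, 0]}
    - {"claw": 1, "linear": [0, 0, -1.5], "angular": [0, 0, 0]}
    - {"claw": 1, "linear": [0, 0, -2.5], "angular": [0, 0, 0]}
    - {"claw": 1, "linear": [0, 0, -2.5], "angular": [0, 0, 0]}
    - {"claw": 1, "linear": [0, 0, -2.5], "angular": [0, 0, 0]}
    - {"claw": 1, "linear": [0, 0, -2], "angular": [0, 0, -5]}
    - {"claw": 1, "linear": [0, 0, -1], "angular": [0, 0, -7]}
    - {"claw": 1, "linear": [0, 0, 0], "angular": [0, 0, -8]}
    - {"claw": 1, "linear": [0, 0, 0], "angular": [0, 0, 0]}

```text
t: 6.28
tool_pos: [0.4949, 0.09, 0.1597]
orientation: [-0.942, 2.996, -0.0]
force: [-1.0, 0.6, -1.2]
opening: 0.0502
```

```bash
python3 - <<'E'
from h import *
from plant import *
for n in ("scene",):
    p=read_camera(n); cv2.imwrite(f"pics/{n}3.png",p["pixels"][:,:,::-1])
s=cv2.imread("pics/scene3.png")
crop(s,190,150,130,100,6,"pics/s5.png")
s=read_state();print(s["t"],s["tool_pos"],s["q"],s["force"],s["opening"])
print(delta(s,[.5283,-.1029,.155],toolR(125)))
E
```

```text
6.325 [0.49473217 0.09005732 0.15934001] [ 7.80951500e-02 -9.93913767e-02  1.82944517e+00 -3.78103824e-05
  1.41088418e+00 -2.09956574e+00] [-0.62644822 -0.10819907 -1.26007263] 0.0506126976378202
(array([  8.25, -17.76,   0.44]), array([-0.02,  0.03, -0.23]))
```

View pics/s5.png

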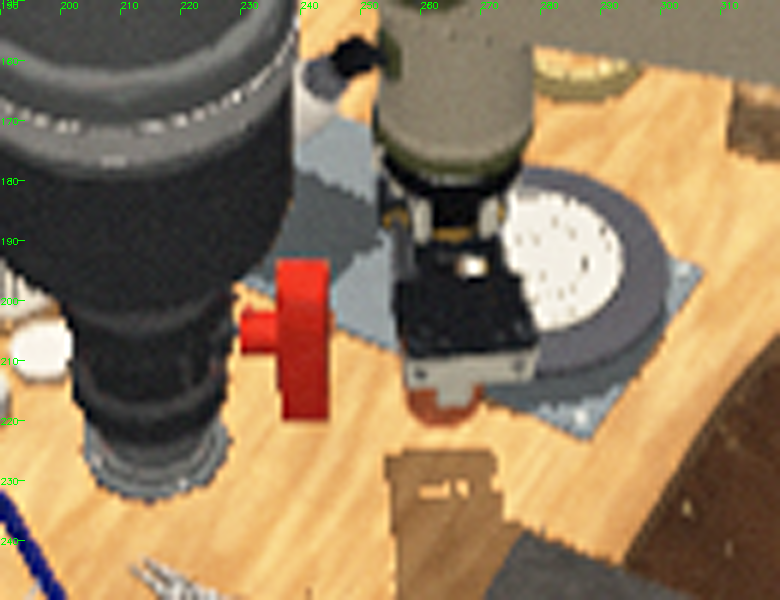

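drive_tool:
  plan:
    - {"claw": 1, "linear": [0.7, -1.5, 0], "angular": [0, 0, 0]}
    - {"claw": 1, "linear": [1.4, -3, 0], "angular": [0, 0, 0]}
    - {"claw": 1, "linear": [1.4, -3, 0], "angular": [0, 0, 0]}
    - {"claw": 1, "linear": [1.4, -3, 0], "angular": [0, 0, 0]}
    - {"claw": 1, "linear": [1.4, -3, 0], "angular": [0, 0, 0]}
    - {"claw": 1, "linear": [1.4, -3, 0], "angular": [0, 0, 0]}
    - {"claw": 1, "linear": [0.6, -1.3, 0], "angular": [0, 0, 0]}
    - {"claw": 1, "linear": [0, 0, 0], "angular": [0, 0, 0]}
    - {"claw": 1, "linear": [0, 0, 0], "angular": [0, 0, 0]}

```text
t: 7.45
tool_pos: [0.5283, -0.1027, 0.1585]
orientation: [0.943, -2.996, -0.001]
force: [0.1, -0.8, -1.3]
opening: 0.0506
```

```bash
python3 - <<'E'
from h import *
from plant import *
for n in ("scene","top"):
    p=read_camera(n); cv2.imwrite(f"pics/{n}4.png",p["pixels"][:,:,::-1])
s=cv2.imread("pics/scene4.png")
crop(s,210,120,130,110,5,"pics/s6.png")
s=read_state();print(s["t"],s["tool_pos"],s["q"],s["force"],s["opening"])
print(delta(s,[.5283,-.1029,.080],toolR(125)))
E
```

```text
7.55 [ 0.52844594 -0.10241069  0.15859177] [-2.86843744e-01  4.25432730e-05  1.73480319e+00  2.28030530e-04
  1.40700236e+00 -2.46854851e+00] [ 0.37603013  0.03238635 -1.21536516] 0.05027590172077676
(array([ 0.04, -0.03,  7.86]), array([0.02, 0.  , 0.  ]))
```

View pics/s6.png

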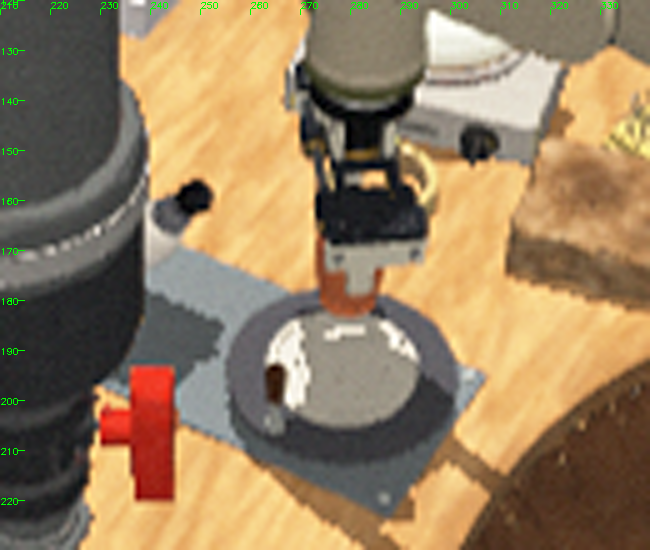

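View pics/top4.png

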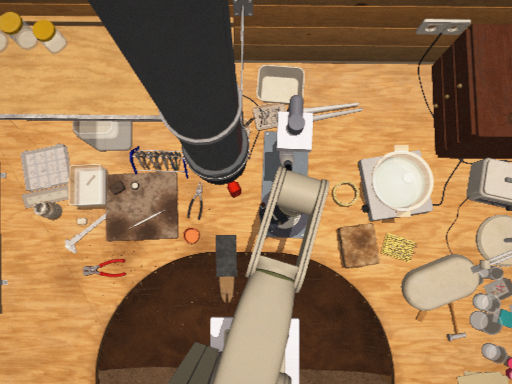

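drive_tool:
  plan:
    - {"claw": 1, "linear": [0, 0, 1.5], "angular": [0, 0, 0]}
    - {"claw": 1, "linear": [0, 0, 2], "angular": [0, 0, 0]}
    - {"claw": 1, "linear": [0, 0, 2], "angular": [0, 0, 0]}
    - {"claw": 1, "linear": [0, 0, 1.2], "angular": [0, 0, 0]}
    - {"claw": 1, "linear": [0, 0, 0.6], "angular": [0, 0, 0]}
    - {"claw": 1, "linear": [0, 0, 0.3], "angular": [0, 0, 0]}
    - {"claw": 1, "linear": [0, 0, 0], "angular": [0, 0, 0]}
    - {"claw": 1, "linear": [0, 0, 0], "angular": [0, 0, 0]}

```text
t: 8.55
tool_pos: [0.5291, -0.1036, 0.0833]
orientation: [-0.943, 2.996, -0.001]
force: [0.7, -0.5, -0.9]
opening: 0.0504
```

drive_tool:
  plan:
    - {"claw": 1, "linear": [0, 0, 0.2], "angular": [0, 0, 0]}
    - {"claw": 1, "linear": [0, 0, 0], "angular": [0, 0, 0]}
    - {"claw": 1, "linear": [0, 0, 0], "angular": [0, 0, 0]}

```text
t: 8.93
tool_pos: [0.5285, -0.1034, 0.0806]
orientation: [0.943, -2.997, -0.0]
force: [-0.4, -0.7, -1.9]
opening: 0.0504
```

drive_tool:
  plan:
    - {"claw": 1, "linear": [0, 0, 0.1], "angular": [0, 0, 0]}
    - {"claw": 1, "linear": [0, 0, 0], "angular": [0, 0, 0]}
    - {"claw": 1, "linear": [0, 0, 0], "angular": [0, 0, 0]}

```text
t: 9.3
tool_pos: [0.5287, -0.1034, 0.0797]
orientation: [-0.943, 2.996, -0.0]
force: [0.8, -0.5, -0.5]
opening: 0.0501
```

drive_tool:
  plan:
    - {"claw": 1, "linear": [0, 0, 0.1], "angular": [0, 0, 0]}
    - {"claw": 1, "linear": [0, 0, 0], "angular": [0, 0, 0]}
    - {"claw": 1, "linear": [0, 0, 0], "angular": [0, 0, 0]}

```text
t: 9.68
tool_pos: [0.5289, -0.1033, 0.0796]
orientation: [-0.943, 2.996, -0.0]
force: [-2.9, 1.8, 5.9]
opening: 0.0506
```

```bash
python3 - <<'E'
from h import *
from plant import *
for n in ("scene",):
    p=read_camera(n); cv2.imwrite(f"pics/{n}5.png",p["pixels"][:,:,::-1])
s=cv2.imread("pics/scene5.png")
crop(s,230,140,100,90,7,"pics/s7.png")
s=read_state();print(s["t"],s["tool_pos"],s["q"],s["force"],s["opening"])
E
```

```text
9.725 [ 0.52885121 -0.10328338  0.07960856] [-2.88159110e-01  7.77373418e-02  1.80608448e+00  1.89810257e-04
  1.25725512e+00 -2.46907030e+00] [-3.22642731  1.4720593   7.58621024] 0.05064075439888454
```

View pics/s7.png

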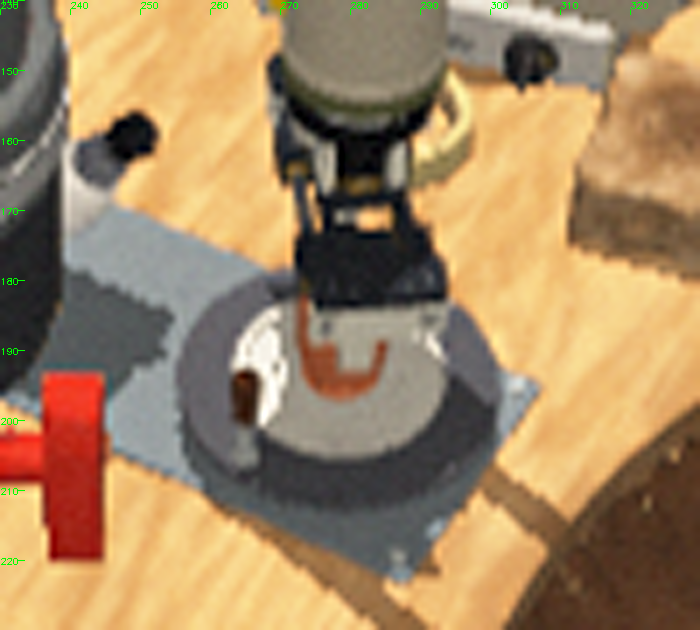

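drive_tool:
  plan:
    - {"claw": 0.4, "linear": [0, 0, 0], "angular": [0, 0, 0]}
    - {"claw": 0.15, "linear": [0, 0, 0], "angular": [0, 0, 0]}
    - {"claw": 0.15, "linear": [0, 0, 0], "angular": [0, 0, 0]}
    - {"claw": 0.1, "linear": [0, 0, 0], "angular": [0, 0, 0]}
    - {"claw": 0.1, "linear": [0, 0, -2], "angular": [0, 0, 0]}
    - {"claw": 0.1, "linear": [0, 0, -3], "angular": [0, 0, 0]}
    - {"claw": 0.1, "linear": [0, 0, -3], "angular": [0, 0, 0]}
    - {"claw": 0.1, "linear": [0, 0, -3], "angular": [0, 0, 0]}
    - {"claw": 0.1, "linear": [0, 0, -3], "angular": [0, 0, 0]}
    - {"claw": 0.1, "linear": [0, 0, -3], "angular": [0, 0, 0]}
    - {"claw": 0.1, "linear": [0, 0, 0], "angular": [0, 0, 0]}

```text
t: 11.1
tool_pos: [0.5301, -0.1039, 0.2516]
orientation: [-0.942, 2.992, -0.005]
force: [0.9, 0.6, -0.1]
opening: 0.0839
```

```bash
python3 - <<'E'
from h import *
from plant import *
for n in ("scene",):
    p=read_camera(n); cv2.imwrite(f"pics/{n}6.png",p["pixels"][:,:,::-1])
s=cv2.imread("pics/scene6.png")
crop(s,210,130,120,90,6,"pics/s8.png")
s=read_state();print(s["t"],s["tool_pos"],s["q"],s["force"],s["opening"])
top=np.array([.6610,-.106,.167]); 
for sg in(1,-1):
    Rp=pressR(-.035,sg); print(delta(s,top-Rp[:,2]*.05,Rp), Rp.round(3))
E
```

```text
11.15 [ 0.52922338 -0.10362594  0.24951791] [-2.88416922e-01 -4.77875606e-02  1.61534040e+00 -4.26767734e-05
  1.57172533e+00 -2.46906822e+00] [ 0.72130844 -0.23039348 -0.11969831] 0.08390306996152956
(array([-8.37, -6.01,  4.18]), array([ 11.21, -33.65,  35.79])) [[-0.819  0.035  0.573]
 [ 0.029  0.999 -0.02 ]
 [-0.574  0.    -0.819]]
(array([-8.37, -6.01,  4.18]), array([  43.19,   14.38, -137.46])) [[ 0.819 -0.035  0.573]
 [-0.029 -0.999 -0.02 ]
 [ 0.574 -0.    -0.819]]
```

View pics/s8.png

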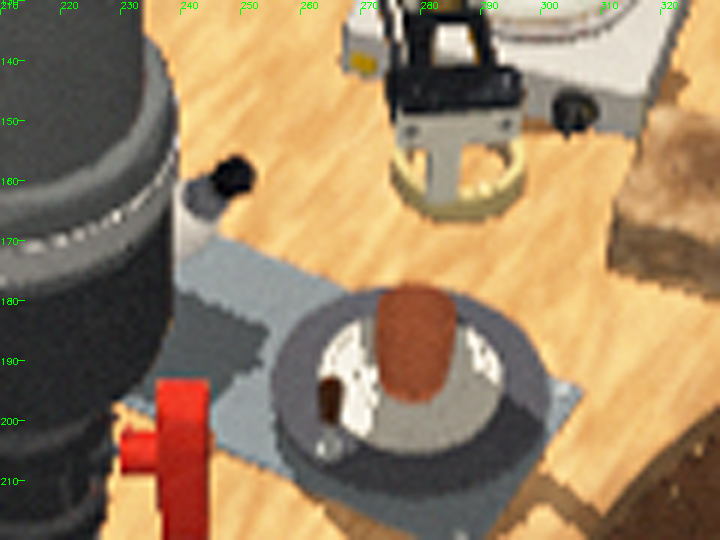

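drive_tool:
  plan:
    - {"claw": 1, "linear": [0, 0, 0], "angular": [0, 0, 9.25]}
    - {"claw": 1, "linear": [0, 0, 0], "angular": [0, 0, 9.25]}
    - {"claw": 1, "linear": [0, 0, 0], "angular": [0, 0, 9.25]}
    - {"claw": 1, "linear": [0, 0, 0], "angular": [0, 0, 9.25]}
    - {"claw": 1, "linear": [0, 0, 0], "angular": [0, -9, 0]}
    - {"claw": 1, "linear": [0, 0, 0], "angular": [0, -9, 0]}
    - {"claw": 1, "linear": [0, 0, 0], "angular": [0, -9, 0]}
    - {"claw": 1, "linear": [0, 0, 0], "angular": [0, -8, 0]}
    - {"claw": 1, "linear": [0, 0, 0], "angular": [0, 0, 0]}

```text
t: 12.28
tool_pos: [0.5253, -0.1027, 0.2431]
orientation: [0.049, 2.536, -0.012]
force: [0.0, 0.0, -0.9]
opening: 0.0011
```

```bash
python3 - <<'E'
from h import *
from plant import *
s=read_state();print(s["t"],s["tool_pos"],s["q"],s["force"],s["opening"])
top=np.array([.6610,-.106,.167]); 
Rp=pressR(-.035); print(delta(s,top-Rp[:,2]*.04,Rp))
E
```

```text
12.275 [ 0.52531148 -0.10269535  0.24312937] [-0.45601365 -0.68502716  2.23550082  0.27273113  1.04484421 -2.05972803] [ 0.04491252  0.03068351 -0.94926169] 0.0010939063757735648
(array([-6.81,  0.16,  9.98]), array([ 0.03, -0.34, -0.2 ]))
```

drive_tool:
  plan:
    - {"claw": 1, "linear": [-3.4, 0.1, 0], "angular": [0, 0, 0]}
    - {"claw": 1, "linear": [-3.4, 0.1, 0], "angular": [0, 0, 0]}
    - {"claw": 1, "linear": [0, 0, 4], "angular": [0, 0, 0]}
    - {"claw": 1, "linear": [0, 0, 4], "angular": [0, 0, 0]}
    - {"claw": 1, "linear": [0, 0, 2], "angular": [0, 0, 0]}
    - {"claw": 1, "linear": [0, 0, 0], "angular": [0, 0, 0]}
    - {"claw": 1, "linear": [0, 0, 0], "angular": [0, 0, 0]}

```text
t: 13.15
tool_pos: [0.6424, -0.1055, 0.2066]
orientation: [0.045, 2.531, -0.014]
force: [0.6, 1.1, -0.1]
opening: 0.0003
```

```bash
python3 - <<'E'
from h import *
from plant import *
for n in ("scene","top"):
    p=read_camera(n); cv2.imwrite(f"pics/{n}7.png",p["pixels"][:,:,::-1])
crop(cv2.imread("pics/scene7.png"),220,110,100,90,7,"pics/s9.png")
crop(cv2.imread("pics/top7.png"),240,120,100,90,7,"pics/t9.png")
s=read_state();print(s["t"],s["tool_pos"],s["q"],s["force"],s["opening"])
top=np.array([.6610,-.106,.167]); 
Rp=pressR(-.035); print(delta(s,top,Rp)); print(proj("scene",[s["tool_pos"],top]),proj("top",[s["tool_pos"],top]))
E
```

```text
13.25 [ 0.64232944 -0.10568475  0.20743628] [-0.34323503 -0.27621194  2.02177062  0.23932345  0.82044784 -1.99025053] [-0.22985844 -0.15198895 -0.13673839] 0.000607688767782982
(array([0.8 , 0.04, 4.38]), array([-0.06,  0.08, -0.01]))
[[254.43397932 152.96354347]
 [250.13984094 158.93894722]] [[288.74606726 171.99214187]
 [287.90280123 168.85052993]]
```

View pics/s9.png

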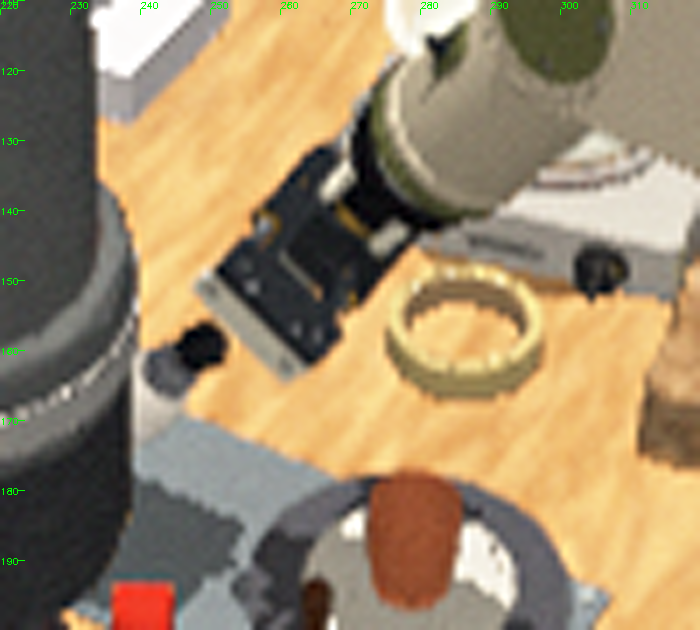

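View pics/t9.png

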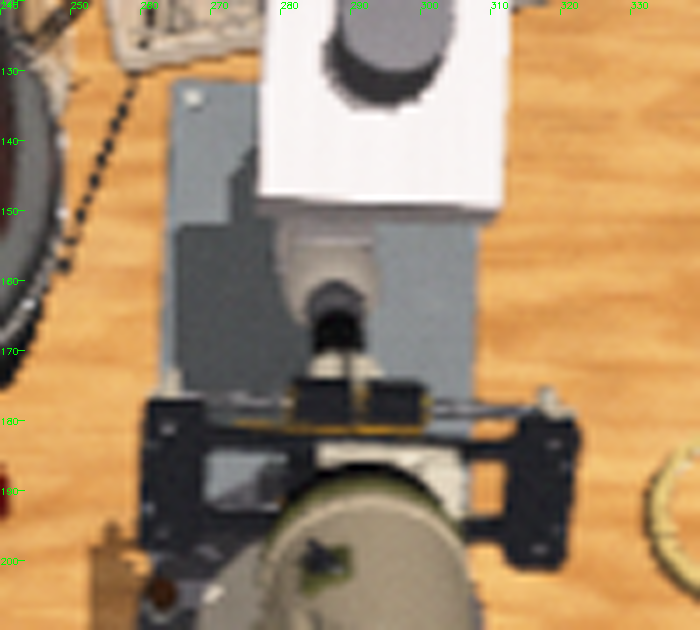

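drive_tool:
  plan:
    - {"claw": 1, "linear": [0.8, 0, 2], "angular": [0, 0, 0]}
    - {"claw": 1, "linear": [0, 0, 1.5], "angular": [0, 0, 0]}
    - {"claw": 1, "linear": [0, 0, 0.4], "angular": [0, 0, 0]}
    - {"claw": 1, "linear": [0, 0, 0], "angular": [0, 0, 0]}

```text
t: 13.75
tool_pos: [0.6577, -0.1061, 0.1702]
orientation: [0.045, 2.53, -0.015]
force: [0.5, -0.4, -0.4]
opening: 0.0008
```

```bash
python3 - <<'E'
from h import *
from plant import *
for n in ("scene","top"):
    p=read_camera(n); cv2.imwrite(f"pics/{n}8.png",p["pixels"][:,:,::-1])
crop(cv2.imread("pics/scene8.png"),220,110,80,80,8,"pics/s10.png")
crop(cv2.imread("pics/top8.png"),250,130,80,70,8,"pics/t10.png")
s=read_state();print(s["t"],s["tool_pos"],s["force"])
top=np.array([.6610,-.106,.167]); 
Rp=pressR(-.035); print(delta(s,top,Rp)); 
Ra=R.from_rotvec(s["orientation"]).as_matrix()
for k in(0,.03,.06): print(proj("top",[s["tool_pos"]-Ra[:,2]*k]),proj("scene",[s["tool_pos"]-Ra[:,2]*k]))
E
```

```text
13.85 [ 0.65776575 -0.10622031  0.17051938] [-0.51406378  0.34561096  0.00596355]
(array([-0.06,  0.03,  0.47]), array([-0.05,  0.08, -0.03]))
[[288.04688711 169.58779208]] [[250.905679   158.52993463]]
[[288.41962352 173.24649951]] [[254.81730542 155.50990045]]
[[288.8065686  177.04467646]] [[258.82954755 152.41218429]]
```

View pics/s10.png

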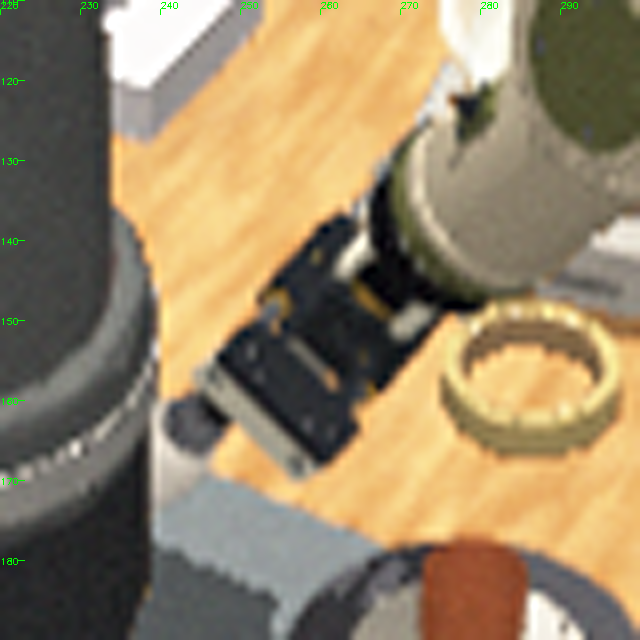

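View pics/t10.png

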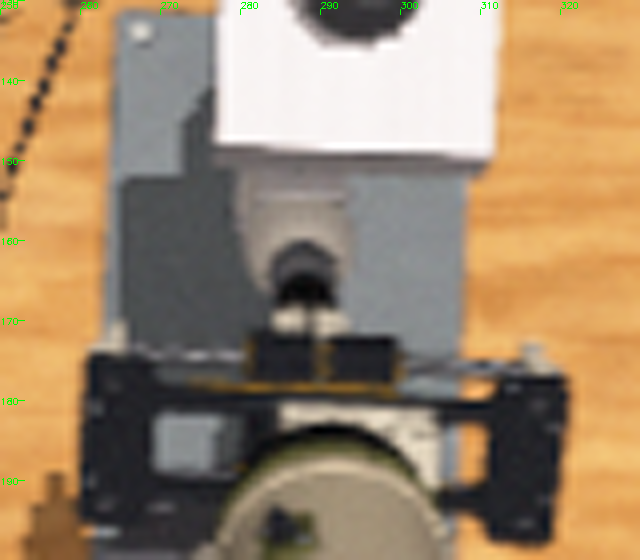

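drive_tool:
  plan:
    - {"claw": 1, "linear": [0, 0, 0.3], "angular": [0, 0, 0]}
    - {"claw": 1, "linear": [0, 0, 0.3], "angular": [0, 0, 0]}
    - {"claw": 1, "linear": [0, 0, 0], "angular": [0, 0, 0]}

```text
t: 14.22
tool_pos: [0.6616, -0.1064, 0.1654]
orientation: [0.045, 2.529, -0.015]
force: [-2.4, 0.7, 5.4]
opening: 0.0004
```

drive_tool:
  plan:
    - {"claw": 1, "linear": [0, 0, 0.3], "angular": [0, 0, 0]}
    - {"claw": 1, "linear": [0, 0, 0], "angular": [0, 0, 0]}

```text
t: 14.48
tool_pos: [0.6633, -0.1064, 0.1629]
orientation: [0.045, 2.529, -0.015]
force: [-4.3, 0.2, 6.3]
opening: 0.0006
```

drive_tool:
  plan:
    - {"claw": 1, "linear": [0, 0, 0.3], "angular": [0, 0, 0]}
    - {"claw": 1, "linear": [0, 0, 0], "angular": [0, 0, 0]}

```text
t: 14.72
tool_pos: [0.6642, -0.1065, 0.1622]
orientation: [0.044, 2.53, -0.015]
force: [-38.0, 3.1, 29.6]
opening: 0.0001
```

drive_tool:
  plan:
    - {"claw": 1, "linear": [0, 0, -0.6], "angular": [0, 0, 0]}
    - {"claw": 1, "linear": [0, 0, -1.5], "angular": [0, 0, 0]}
    - {"claw": 1, "linear": [0, 0, -2.5], "angular": [0, 0, 0]}
    - {"claw": 1, "linear": [0, 0, -3], "angular": [0, 0, 0]}
    - {"claw": 1, "linear": [0, 0, 0], "angular": [0, 0, 0]}

```text
t: 15.35
tool_pos: [0.6215, -0.1052, 0.2243]
orientation: [0.045, 2.526, -0.016]
force: [0.3, 0.1, -0.3]
opening: 0.0004
```

```bash
python3 - <<'E'
from h import *
from plant import *
for n in ("scene","top"):
    p=read_camera(n); cv2.imwrite(f"pics/{n}9.png",p["pixels"][:,:,::-1])
crop(cv2.imread("pics/scene9.png"),220,130,90,90,7,"pics/s11.png")
s=read_state();print(s["t"],s["tool_pos"],s["force"],s["q"])
print(delta(s,[.5498,-.0244,.2],toolR(-40)))
print(delta(s,[.5498,-.0244,.2],toolR(140)))
E
```

```text
15.45 [ 0.62087259 -0.10473688  0.22114028] [-0.61962038 -0.22888306  0.39569092] [-0.35860688 -0.35320236  2.05639303  0.24092375  0.86651382 -1.99586725]
(array([ 7.27,  7.77, -2.51]), array([ 38.84,  18.97, 123.15]))
(array([ 7.27,  7.77, -2.51]), array([-15.9 ,  32.54, -50.39]))
```

View pics/s11.png

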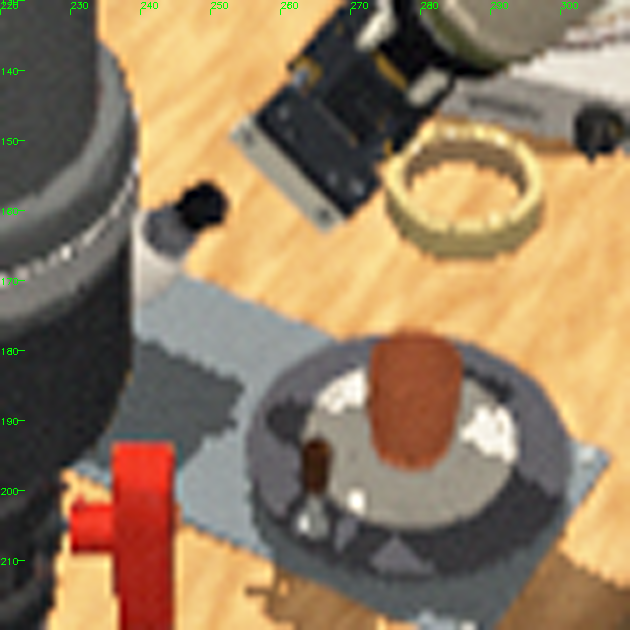

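drive_tool:
  plan:
    - {"claw": 1, "linear": [2, 2.7, -3.1], "angular": [0, 0, 0]}
    - {"claw": 1, "linear": [2, 2.7, -3.1], "angular": [0, 0, 0]}
    - {"claw": 1, "linear": [2, 2.7, -3.1], "angular": [0, 0, 0]}
    - {"claw": 0.5, "linear": [0, 0, 0], "angular": [0, 9, 0]}
    - {"claw": 0.5, "linear": [0, 0, 0], "angular": [0, 9, 0]}
    - {"claw": 0.5, "linear": [0, 0, 0], "angular": [0, 9, 0]}
    - {"claw": 0.5, "linear": [0, 0, 0], "angular": [0, 8, 0]}

```text
t: 16.32
tool_pos: [0.5218, -0.0198, 0.2623]
orientation: [-0.055, -3.136, -0.0]
force: [-0.2, 0.1, 0.7]
opening: 0.0358
```

drive_tool:
  plan:
    - {"claw": 0.5, "linear": [0, 0, 0], "angular": [0, 0, 10.6]}
    - {"claw": 0.5, "linear": [0, 0, 0], "angular": [0, 0, 10.6]}
    - {"claw": 0.5, "linear": [0, 0, 0], "angular": [0, 0, 10.6]}
    - {"claw": 0.5, "linear": [0, 0, 0], "angular": [0, 0, 10.6]}
    - {"claw": 0.5, "linear": [0, 0, 0], "angular": [0, 0, 10.6]}
    - {"claw": 0.5, "linear": [0, 0, 0], "angular": [0, 0, 10.6]}
    - {"claw": 0.5, "linear": [0, 0, 0], "angular": [0, 0, 10.6]}
    - {"claw": 0.5, "linear": [0, 0, 0], "angular": [0, 0, 10.6]}
    - {"claw": 0.5, "linear": [0, 0, 0], "angular": [0, 0, 10.6]}
    - {"claw": 0.5, "linear": [0, 0, 0], "angular": [0, 0, 10.6]}
    - {"claw": 0.5, "linear": [0, 0, 0], "angular": [0, 0, 10.6]}
    - {"claw": 0.5, "linear": [0, 0, 0], "angular": [0, 0, 10.6]}

```text
t: 17.82
tool_pos: [0.5212, -0.0198, 0.2611]
orientation: [-2.841, -1.337, 0.004]
force: [0.0, 0.1, -0.6]
opening: 0.0464
```

```bash
python3 - <<'E'
from h import *
from plant import *
for n in ("scene","top"):
    p=read_camera(n); cv2.imwrite(f"pics/{n}10.png",p["pixels"][:,:,::-1])
crop(cv2.imread("pics/scene10.png"),220,130,90,90,7,"pics/s12.png")
s=read_state();print(s["t"],s["tool_pos"],s["force"],s["q"],s["opening"])
print(delta(s,[.5498,-.0244,.14],toolR(-40)))
E
```

```text
17.925 [ 0.52113477 -0.01982205  0.26134676] [-1.25663042 -0.25611189  0.46871297] [-1.36441653e-01 -9.45023964e-02  1.63850268e+00  1.22564559e-04
  1.60033490e+00  5.50790664e-01] 0.04621033955631914
(array([ 1.48,  2.54, 12.13]), array([-0.14,  0.08,  0.62]))
```

View pics/s12.png

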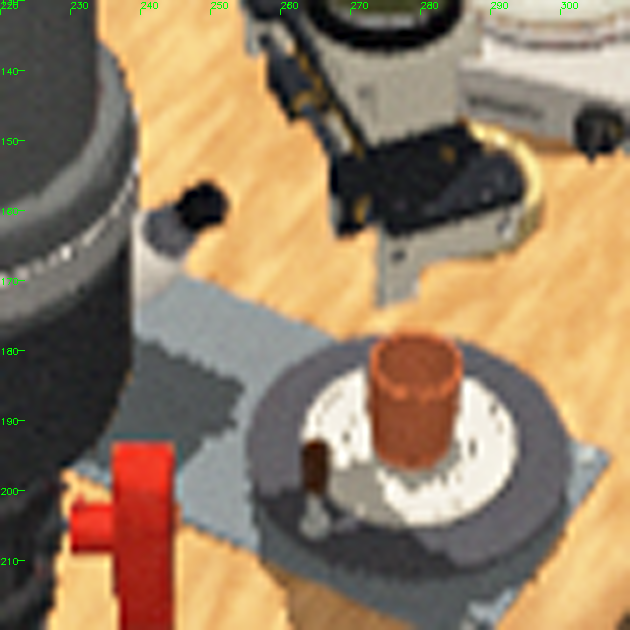

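drive_tool:
  plan:
    - {"claw": 0.5, "linear": [1.5, 2.5, 2], "angular": [0, 0, 0]}
    - {"claw": 0.5, "linear": [0, 0, 5], "angular": [0, 0, 0]}
    - {"claw": 0.5, "linear": [0, 0, 5], "angular": [0, 0, 0]}
    - {"claw": 0.5, "linear": [0, 0, 0], "angular": [0, 0, 0]}

```text
t: 18.42
tool_pos: [0.5462, -0.0236, 0.1376]
orientation: [-2.83, -1.349, 0.014]
force: [-0.2, 0.4, 0.2]
opening: 0.0465
```

```bash
python3 - <<'E'
from h import *
from plant import *
for n in ("scene",):
    p=read_camera(n); cv2.imwrite(f"pics/{n}11.png",p["pixels"][:,:,::-1])
crop(cv2.imread("pics/scene11.png"),220,130,90,90,7,"pics/s13.png")
s=read_state();print(s["t"],s["tool_pos"],s["force"],s["opening"],proj("scene",[s["tool_pos"]]))
print(delta(s,[.5498,-.0244,.078],toolR(-40)))
E
```

```text
18.475 [ 0.54839298 -0.02390897  0.14124441] [0.1784866  0.55015664 0.78083922] 0.046388142989461804 [[266.02091254 187.68751195]]
(array([0.07, 0.17, 6.32]), array([-0.26,  0.16,  0.93]))
```

View pics/s13.png

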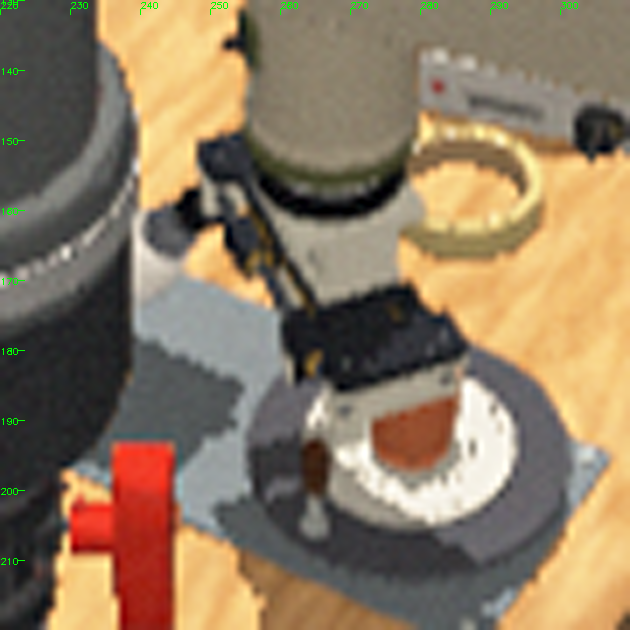

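drive_tool:
  plan:
    - {"claw": 0.5, "linear": [0.1, 0.1, 2.2], "angular": [0, 0, 0]}
    - {"claw": 0.5, "linear": [0, 0, 2.2], "angular": [0, 0, 0]}
    - {"claw": 0.5, "linear": [0, 0, 1.9], "angular": [0, 0, 0]}
    - {"claw": 0.5, "linear": [0, 0, 0], "angular": [0, 0, 0]}
  newtons: 5

```text
t: 18.98
tool_pos: [0.5512, -0.0241, 0.0802]
orientation: [-2.837, -1.347, 0.002]
force: [-0.8, -0.5, 0.2]
opening: 0.0462
```

drive_tool:
  plan:
    - {"claw": 0.7, "linear": [0, 0, 0], "angular": [0, 0, 0]}
    - {"claw": 0.8, "linear": [0, 0, 0], "angular": [0, 0, 0]}
    - {"claw": 0.9, "linear": [0, 0, 0], "angular": [0, 0, 0]}
    - {"claw": 1, "linear": [0, 0, 0], "angular": [0, 0, 0]}
  newtons: 6

```text
t: 19.48
tool_pos: [0.5518, -0.024, 0.0809]
orientation: [2.838, 1.346, 0.001]
force: [-0.3, 1.1, 1.8]
opening: 0.0161
```

```bash
python3 - <<'E'
from h import *
from plant import *
for n in ("scene",):
    p=read_camera(n); cv2.imwrite(f"pics/{n}12.png",p["pixels"][:,:,::-1])
crop(cv2.imread("pics/scene12.png"),220,130,90,90,7,"pics/s14.png")
s=read_state();print(s["t"],s["tool_pos"],s["force"],s["opening"],s["q"])
c=np.array([.5283,-.1029]); r=s["tool_pos"][:2]-c; a=np.degrees(np.arctan2(r[1],r[0])); print("rad",np.hypot(*r),a)
Ra=R.from_rotvec(s["orientation"]).as_matrix(); 
# chord of 9 deg ccw about c, in tool frame
for st in (8,9,10):
    w=np.radians(st); M=np.array([[np.cos(w),-np.sin(w)],[np.sin(w),np.cos(w)]]); d=M@r-r; print(st,(Ra.T@[d[0],d[1],0]*100).round(3))
E
```

```text
19.525 [ 0.55181555 -0.02402968  0.08088546] [-0.21552151  0.52908456  3.2195947 ] 0.01638031124428024 [-1.36505088e-01  1.11389300e-01  1.76761133e+00  2.38522805e-04
  1.26183412e+00  5.48478273e-01]
rad 0.08230132798848616 73.39780464766632
8 [-5.150e-01 -1.026e+00 -1.000e-03]
9 [-5.890e-01 -1.149e+00 -1.000e-03]
10 [-6.660e-01 -1.271e+00 -1.000e-03]
```

View pics/s14.png

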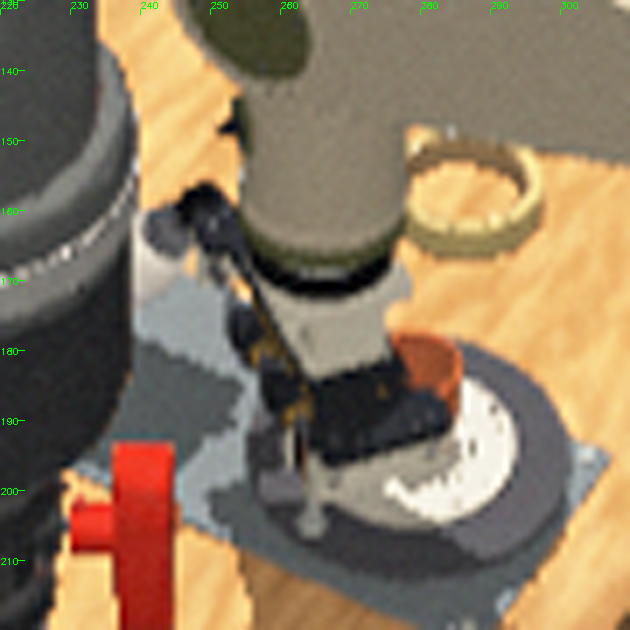

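drive_tool:
  plan:
    - {"claw": 1, "linear": [-0.3, -0.64, 0], "angular": [0, 0, -5]}
    - {"claw": 1, "linear": [-0.65, -1.26, 0], "angular": [0, 0, -10]}
    - {"claw": 1, "linear": [-0.65, -1.26, 0], "angular": [0, 0, -10]}
    - {"claw": 1, "linear": [-0.65, -1.26, 0], "angular": [0, 0, -10]}
    - {"claw": 1, "linear": [-0.65, -1.26, 0], "angular": [0, 0, -10]}
    - {"claw": 1, "linear": [-0.3, -0.64, 0], "angular": [0, 0, -5]}
    - {"claw": 1, "linear": [0, 0, 0], "angular": [0, 0, 0]}

```text
t: 20.4
tool_pos: [0.4841, -0.0354, 0.081]
orientation: [2.001, 2.418, -0.0]
force: [3.6, -5.3, -1.7]
opening: 0.0163
```

```bash
python3 - <<'E'
from h import *
from plant import *
for n in ("scene","top"):
    p=read_camera(n); cv2.imwrite(f"pics/{n}13.png",p["pixels"][:,:,::-1])
crop(cv2.imread("pics/scene13.png"),220,130,90,90,7,"pics/s15.png")
s=read_state();print(s["t"],s["tool_pos"],s["force"],s["opening"],s["q"])
c=np.array([.5283,-.1029]); r=s["tool_pos"][:2]-c; a=np.degrees(np.arctan2(r[1],r[0])); print("rad",np.hypot(*r),a)
Ra=R.from_rotvec(s["orientation"]).as_matrix(); print("jaw",np.degrees(np.arctan2(Ra[1,1],Ra[0,1]))) 
E
```

```text
20.5 [ 0.48434298 -0.0351748   0.08096587] [ 2.47354588 -5.29147276 -1.71965847] 0.01629052320843308 [-1.76732758e-01 -7.07608005e-02  1.95228964e+00 -1.87301963e-03
  1.25737320e+00 -3.63309553e-01]
rad 0.08073984136199103 122.98557779943616
jaw 10.723154299713027
```

View pics/s15.png

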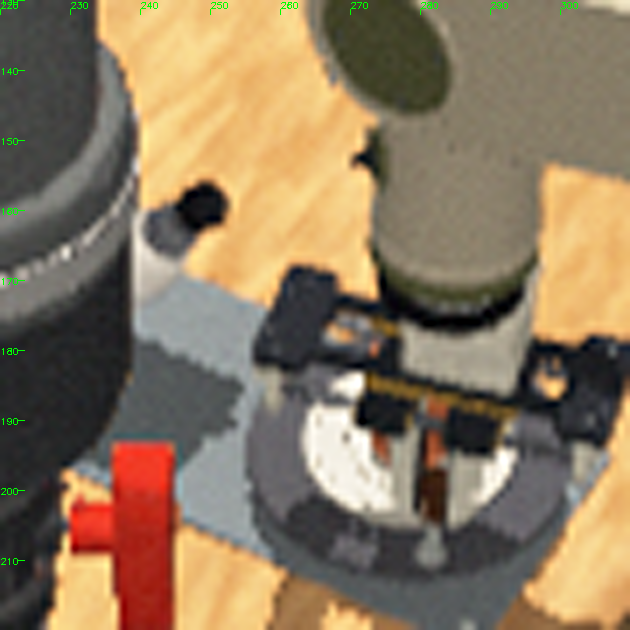

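drive_tool:
  plan:
    - {"claw": 1, "linear": [-0.35, -0.62, 0], "angular": [0, 0, -5]}
    - {"claw": 1, "linear": [-0.69, -1.24, 0], "angular": [0, 0, -10]}
    - {"claw": 1, "linear": [-0.67, -1.25, 0], "angular": [0, 0, -10]}
    - {"claw": 1, "linear": [-0.65, -1.25, 0], "angular": [0, 0, -10]}
    - {"claw": 1, "linear": [-0.65, -1.25, 0], "angular": [0, 0, -10]}
    - {"claw": 1, "linear": [-0.3, -0.64, 0], "angular": [0, 0, -5]}
    - {"claw": 1, "linear": [0, 0, 0], "angular": [0, 0, 0]}

```text
t: 21.38
tool_pos: [0.4495, -0.0939, 0.0811]
orientation: [0.792, 3.036, -0.0]
force: [6.7, -0.9, -1.3]
opening: 0.0159
```

```bash
python3 - <<'E'
from h import *
from plant import *
s=read_state();print(s["t"],s["tool_pos"],s["force"],s["opening"],s["q"])
c=np.array([.5283,-.1029]); r=s["tool_pos"][:2]-c; a=np.degrees(np.arctan2(r[1],r[0])); print("rad",np.hypot(*r),a)
Ra=R.from_rotvec(s["orientation"]).as_matrix(); print("jaw",np.degrees(np.arctan2(Ra[1,1],Ra[0,1]))); print("force tool",Ra.T@s["force"])
E
```

```text
21.375 [ 0.44953529 -0.09386915  0.0811022 ] [ 6.66372495 -0.90287638 -1.27069904] 0.01593872786289565 [-3.17665497e-01 -1.48386167e-01  2.02349191e+00  1.10119876e-04
  1.26273472e+00 -1.37846346e+00]
rad 0.07928073665489 173.4592531313796
jaw 60.77743065612053
force tool [-6.25171515  2.46424326  1.29562914]
```

drive_tool:
  plan:
    - {"claw": 1, "linear": [-0.38, -0.6, 0], "angular": [0, 0, -5]}
    - {"claw": 1, "linear": [-0.72, -1.23, 0], "angular": [0, 0, -10]}
    - {"claw": 1, "linear": [-0.68, -1.24, 0], "angular": [0, 0, -10]}
    - {"claw": 1, "linear": [-0.65, -1.25, 0], "angular": [0, 0, -10]}
    - {"claw": 1, "linear": [-0.65, -1.25, 0], "angular": [0, 0, -10]}
    - {"claw": 1, "linear": [-0.65, -1.25, 0], "angular": [0, 0, -10]}
    - {"claw": 1, "linear": [-0.65, -1.25, 0], "angular": [0, 0, -10]}
    - {"claw": 1, "linear": [0, 0, 0], "angular": [0, 0, 0]}
    - {"claw": 1, "linear": [0, 0, 0], "angular": [0, 0, 0]}

```text
t: 22.5
tool_pos: [0.488, -0.1713, 0.0809]
orientation: [-0.959, 2.991, -0.001]
force: [1.0, 1.9, 4.9]
opening: 0.0164
```

```bash
python3 - <<'E'
from h import *
from plant import *
for n in ("scene","top"):
    p=read_camera(n); cv2.imwrite(f"pics/{n}14.png",p["pixels"][:,:,::-1])
crop(cv2.imread("pics/scene14.png"),220,130,90,90,7,"pics/s16.png")
s=read_state();print(s["t"],s["tool_pos"],s["force"],s["opening"],s["q"])
c=np.array([.5283,-.1029]); r=s["tool_pos"][:2]-c; a=np.degrees(np.arctan2(r[1],r[0])); print("rad",np.hypot(*r),a, np.hypot(*(s["tool_pos"][:2]-[.5505,-.0244])))
Ra=R.from_rotvec(s["orientation"]).as_matrix(); print("jaw",np.degrees(np.arctan2(Ra[1,1],Ra[0,1]))); print("force tool",Ra.T@s["force"])
E
```

```text
22.6 [ 0.48794523 -0.17122581  0.08096769] [2.15183615 1.41705    4.39990102] 0.015762915607506648 [-4.36692487e-01  1.75512822e-02  1.86567736e+00  4.62786934e-05
  1.25725001e+00 -2.62897492e+00]
rad 0.0793531613414549 -120.56706119040204 0.15959611074184743
jaw 125.60769870450315
force tool [-2.57711577 -0.10495111 -4.39829718]
```

View pics/s16.png

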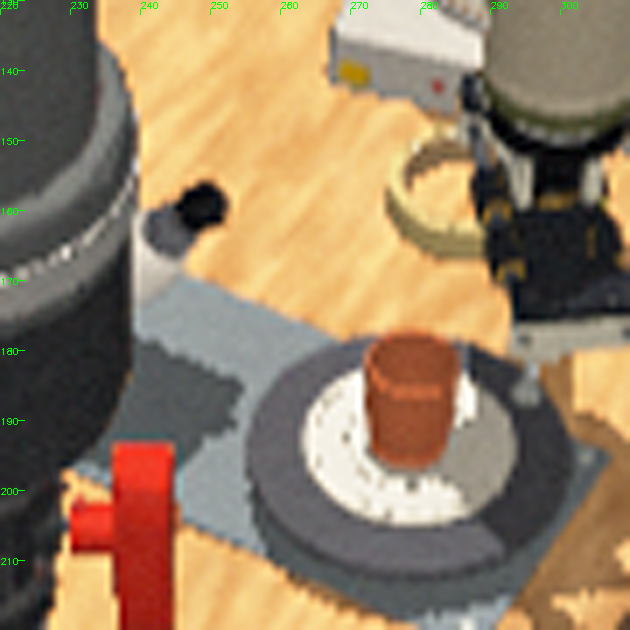

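drive_tool:
  plan:
    - {"claw": 0.8, "linear": [0, 0, 0], "angular": [0, 0, 0]}
    - {"claw": 0.6, "linear": [0, 0, 0], "angular": [0, 0, 0]}
    - {"claw": 0.6, "linear": [0, 0, 0], "angular": [0, 0, 0]}
    - {"claw": 0.6, "linear": [0, 0, -2.5], "angular": [0, 0, 0]}
    - {"claw": 0.6, "linear": [0, 0, -5], "angular": [0, 0, 0]}
    - {"claw": 0.6, "linear": [0, 0, -5], "angular": [0, 0, 0]}
    - {"claw": 0.8, "linear": [0, 0, -5], "angular": [0, 0, 0]}
    - {"claw": 1, "linear": [0, 0, 0], "angular": [0, 0, 9.4]}
    - {"claw": 1, "linear": [0, 0, 0], "angular": [0, 0, 9.4]}
    - {"claw": 1, "linear": [0, 0, 0], "angular": [0, 0, 9.4]}
    - {"claw": 1, "linear": [0, 0, 0], "angular": [0, 0, 9.4]}
    - {"claw": 1, "linear": [0, 0, 0], "angular": [0, 0, 0]}

```text
t: 24.1
tool_pos: [0.4875, -0.1713, 0.2551]
orientation: [-0.05, -3.141, -0.0]
force: [0.6, -0.3, -0.2]
opening: 0.0005
```

drive_tool:
  plan:
    - {"claw": 1, "linear": [0, 0, 0], "angular": [0, -9, 0]}
    - {"claw": 1, "linear": [0, 0, 0], "angular": [0, -9, 0]}
    - {"claw": 1, "linear": [0, 0, 0], "angular": [0, -9, 0]}
    - {"claw": 1, "linear": [0, 0, 0], "angular": [0, -8, 0]}
    - {"claw": 1, "linear": [0, 0, 0], "angular": [0, 0, 0]}

```text
t: 24.72
tool_pos: [0.4854, -0.171, 0.2523]
orientation: [0.041, 2.533, -0.013]
force: [-0.4, -0.5, -0.8]
opening: 0.0003
```

```bash
python3 - <<'E'
from h import *
from plant import *
for n in ("scene","top"):
    p=read_camera(n); cv2.imwrite(f"pics/{n}15.png",p["pixels"][:,:,::-1])
crop(cv2.imread("pics/scene15.png"),220,130,90,90,7,"pics/s17.png")
s=read_state();print(s["t"],s["tool_pos"],s["force"],s["opening"],s["q"])
Rp=pressR(-.035); print(delta(s,np.array([.65777,-.1062,.1705])-Rp[:,2]*.02,Rp))
E
```

```text
24.825 [ 0.48764985 -0.17191289  0.25637037] [-0.08975085 -0.40765105  0.41075789] 0.0001574053245555309 [-0.70622082 -0.71755912  2.23214117  0.39958214  1.15737424 -2.31970744]
(array([-8.85,  7.13, 14.65]), array([ 0.  , -0.06,  0.21]))
```

View pics/s17.png

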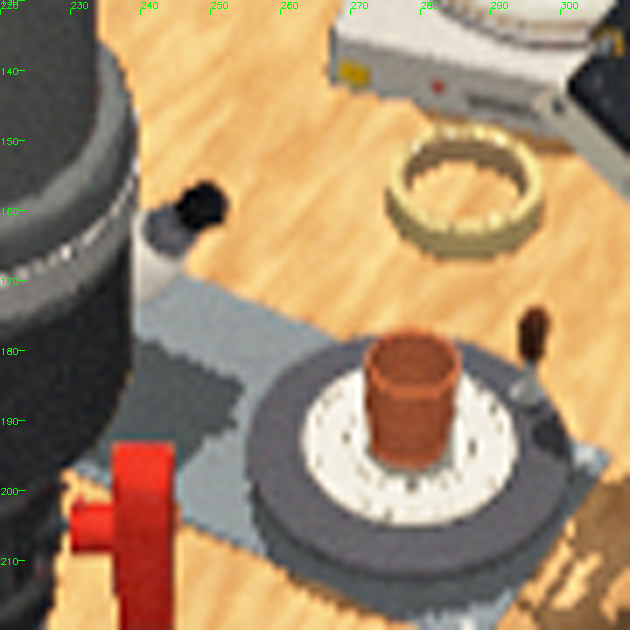

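drive_tool:
  plan:
    - {"claw": 1, "linear": [-2.95, 2.38, 0], "angular": [0, 0, 0]}
    - {"claw": 1, "linear": [-2.95, 2.38, 0], "angular": [0, 0, 0]}
    - {"claw": 1, "linear": [-2.95, 2.38, 0], "angular": [0, 0, 0]}
    - {"claw": 1, "linear": [0, 0, 4], "angular": [0, 0, 0]}
    - {"claw": 1, "linear": [0, 0, 4], "angular": [0, 0, 0]}
    - {"claw": 1, "linear": [0, 0, 4], "angular": [0, 0, 0]}
    - {"claw": 1, "linear": [0, 0, 2], "angular": [0, 0, 0]}
    - {"claw": 1, "linear": [0, 0, 0], "angular": [0, 0, 0]}
    - {"claw": 1, "linear": [0, 0, 0], "angular": [0, 0, 0]}

```text
t: 25.95
tool_pos: [0.644, -0.1047, 0.193]
orientation: [0.039, 2.53, -0.014]
force: [-1.0, -0.1, 0.8]
opening: 0.0
```

```bash
python3 - <<'E'
from h import *
from plant import *
t=cv2.imread("pics/top15.png"); crop(t,250,150,80,80,8,"pics/t15.png")
s=read_state();print(s["t"],s["tool_pos"],s["force"],s["opening"],s["q"])
Rp=pressR(-.035); print(delta(s,np.array([.65777,-.1062,.1705]),Rp))
E
```

```text
25.95 [ 0.64395533 -0.10471428  0.19295001] [-1.01013974 -0.07450156  0.81861086] 1.1241950292550267e-05 [-0.34184636 -0.25702512  2.03300087  0.2481643   0.79241239 -2.00467407]
(array([ 0.15, -0.1 ,  2.63]), array([0.09, 0.03, 0.22]))
```

View pics/t15.png

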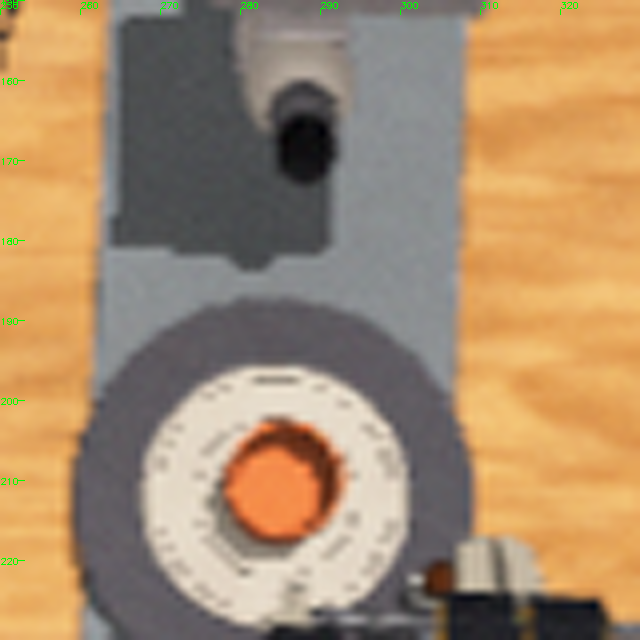

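drive_tool:
  plan:
    - {"claw": 1, "linear": [0.15, -0.1, 1.3], "angular": [0, 0, 0]}
    - {"claw": 1, "linear": [0, 0, 1.3], "angular": [0, 0, 0]}
    - {"claw": 1, "linear": [0, 0, 0.3], "angular": [0, 0, 0]}
    - {"claw": 1, "linear": [0, 0, 0.3], "angular": [0, 0, 0]}
    - {"claw": 1, "linear": [0, 0, 0.2], "angular": [0, 0, 0]}
    - {"claw": 1, "linear": [0, 0, 0], "angular": [0, 0, 0]}

```text
t: 26.7
tool_pos: [0.6606, -0.1066, 0.1626]
orientation: [0.041, 2.531, -0.013]
force: [-6.3, -0.1, 4.4]
opening: 0.0006
```

drive_tool:
  plan:
    - {"claw": 1, "linear": [0, 0, 0.2], "angular": [0, 0, 0]}
    - {"claw": 1, "linear": [0, 0, 0], "angular": [0, 0, 0]}

```text
t: 26.95
tool_pos: [0.6617, -0.1066, 0.161]
orientation: [0.041, 2.531, -0.013]
force: [-7.7, -0.5, 4.0]
opening: 0.0006
```

drive_tool:
  plan:
    - {"claw": 1, "linear": [0, 0, 0.2], "angular": [0, 0, 0]}
    - {"claw": 1, "linear": [0, 0, 0], "angular": [0, 0, 0]}

```text
t: 27.2
tool_pos: [0.6622, -0.1067, 0.1608]
orientation: [0.04, 2.532, -0.013]
force: [-35.9, 1.4, 25.4]
opening: 0.0008
```

drive_tool:
  plan:
    - {"claw": 1, "linear": [0, 0, -0.6], "angular": [0, 0, 0]}
    - {"claw": 1, "linear": [0, 0, -1.5], "angular": [0, 0, 0]}
    - {"claw": 1, "linear": [0, 0, -2.5], "angular": [0, 0, 0]}
    - {"claw": 1, "linear": [0, 0, -3], "angular": [0, 0, 0]}
    - {"claw": 1, "linear": [0, 0, -4], "angular": [0, 0, 0]}
    - {"claw": 1, "linear": [0, 0, -4], "angular": [0, 0, 0]}
    - {"claw": 1, "linear": [0, 0, 0], "angular": [0, 0, 0]}

```text
t: 28.08
tool_pos: [0.5745, -0.1043, 0.2921]
orientation: [0.041, 2.524, -0.016]
force: [0.3, -0.7, -0.2]
opening: 0.0004
```

```bash
python3 - <<'E'
from h import *
from plant import *
for n in ("scene",):
    p=read_camera(n); cv2.imwrite(f"pics/{n}16.png",p["pixels"][:,:,::-1])
crop(cv2.imread("pics/scene16.png"),220,130,90,90,7,"pics/s18.png")
crop(cv2.imread("pics/scene15.png"),255,165,40,45,14,"pics/s17b.png")
s=read_state();print(s["t"],s["tool_pos"],s["force"],s["opening"],s["q"])
print(tri([("top",(285.3,210)),("scene",(220+413/7,130+370/7))]))
print(delta(s,[.53,-.1029,.25],toolR(-45)));print(delta(s,[.53,-.1029,.25],toolR(135)))
E
```

```text
28.125 [ 0.57427158 -0.10409783  0.28950603] [-0.00466097 -0.48533245 -0.10703617] 0.0006252977045306545 [-0.40318227 -0.53937436  2.065632    0.24224942  1.04602797 -2.00182821]
(array([ 0.52979709, -0.10157676,  0.10390388]), [array([-0.16, -0.47]), array([0.44, 0.08])])
(array([ 5.9 , -0.02,  0.67]), array([ 40.58,  17.7 , 128.02]))
(array([ 5.9 , -0.02,  0.67]), array([-14.47,  33.17, -45.34]))
```

View pics/s18.png

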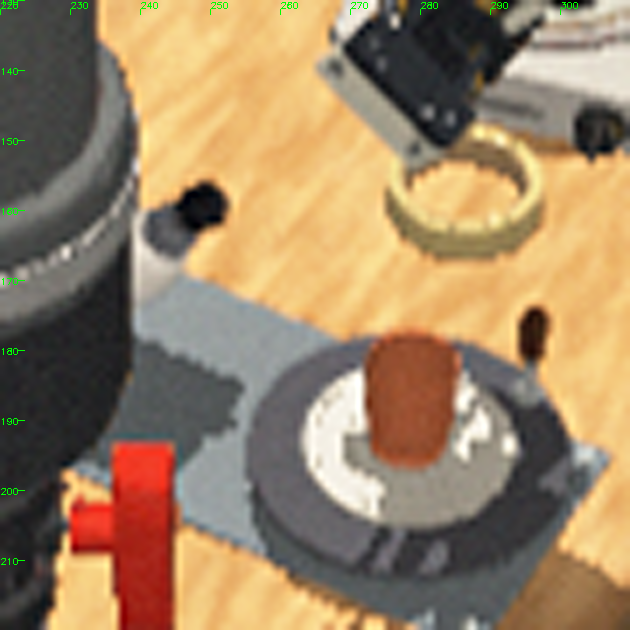

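View pics/s17b.png

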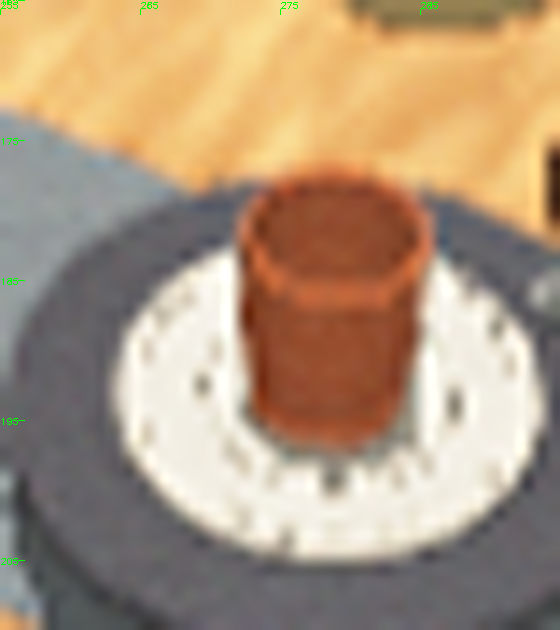

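drive_tool:
  plan:
    - {"claw": 0.5, "linear": [3, 0, 0.3], "angular": [0, 0, 0]}
    - {"claw": 0.1, "linear": [2.9, 0, 0.3], "angular": [0, 0, 0]}
    - {"claw": 0.1, "linear": [0, 0, 0], "angular": [0, 9, 0]}
    - {"claw": 0.1, "linear": [0, 0, 0], "angular": [0, 9, 0]}
    - {"claw": 0.1, "linear": [0, 0, 0], "angular": [0, 9, 0]}
    - {"claw": 0.1, "linear": [0, 0, 0], "angular": [0, 8.2, 0]}
    - {"claw": 0.1, "linear": [0, 0, 0], "angular": [0, 0, -7.5]}
    - {"claw": 0.1, "linear": [0, 0, 0], "angular": [0, 0, -7.5]}
    - {"claw": 0.1, "linear": [0, 0, 0], "angular": [0, 0, -7.5]}
    - {"claw": 0.1, "linear": [0, 0, 0], "angular": [0, 0, 0]}
    - {"claw": 0.1, "linear": [0, 0, 0], "angular": [0, 0, 0]}

```text
t: 29.5
tool_pos: [0.5287, -0.102, 0.2474]
orientation: [0.558, -3.087, -0.002]
force: [0.5, -0.6, 0.7]
opening: 0.0835
```

```bash
python3 - <<'E'
from h import *
from plant import *
s=read_state();print(s["t"],s["tool_pos"],s["force"],s["opening"],s["q"])
X=tri([("top",(285.3,210)),("scene",(279.1,182.2))])[0]; print(X)
print(delta(s,[X[0],X[1],.0815],toolR(110)))
E
```

```text
29.5 [ 0.52874009 -0.10202445  0.24738524] [ 0.54767392 -0.55799114  0.74842438] 0.08351230112394586 [-2.85238195e-01 -4.16959459e-02  1.61329060e+00 -8.53194722e-04
  1.57498061e+00 -2.21362038e+00]
[ 0.529381   -0.10127041  0.10809593]
(array([-1.600e-01,  1.000e-02,  1.659e+01]), array([ 0.13, -0.26,  0.49]))
```

drive_tool:
  plan:
    - {"claw": 0.1, "linear": [-0.1, 0, 4], "angular": [0, 0, 0]}
    - {"claw": 0.1, "linear": [0, 0, 4], "angular": [0, 0, 0]}
    - {"claw": 0.1, "linear": [0, 0, 4], "angular": [0, 0, 0]}
    - {"claw": 0.1, "linear": [0, 0, 3], "angular": [0, 0, 0]}
    - {"claw": 0.1, "linear": [0, 0, 1.5], "angular": [0, 0, 0]}
    - {"claw": 0.1, "linear": [0, 0, 0], "angular": [0, 0, 0]}
    - {"claw": 0.1, "linear": [0, 0, 0], "angular": [0, 0, 0]}

```text
t: 30.38
tool_pos: [0.5304, -0.1021, 0.085]
orientation: [0.562, -3.089, 0.0]
force: [0.4, -0.7, 0.2]
opening: 0.0839
```

```bash
python3 - <<'E'
from h import *
from plant import *
for n in ("scene",):
    p=read_camera(n); cv2.imwrite(f"pics/{n}17.png",p["pixels"][:,:,::-1])
crop(cv2.imread("pics/scene17.png"),220,130,90,90,7,"pics/s19.png")
s=read_state();print(s["t"],s["tool_pos"],s["force"],s["opening"],s["q"])
E
```

```text
30.425 [ 0.53060466 -0.10218893  0.08529009] [ 0.82279413 -0.4767106  -0.1834317 ] 0.08382353077595642 [-2.84550308e-01  7.62520622e-02  1.79648635e+00 -9.02360065e-04
  1.26940705e+00 -2.21510321e+00]
```

View pics/s19.png

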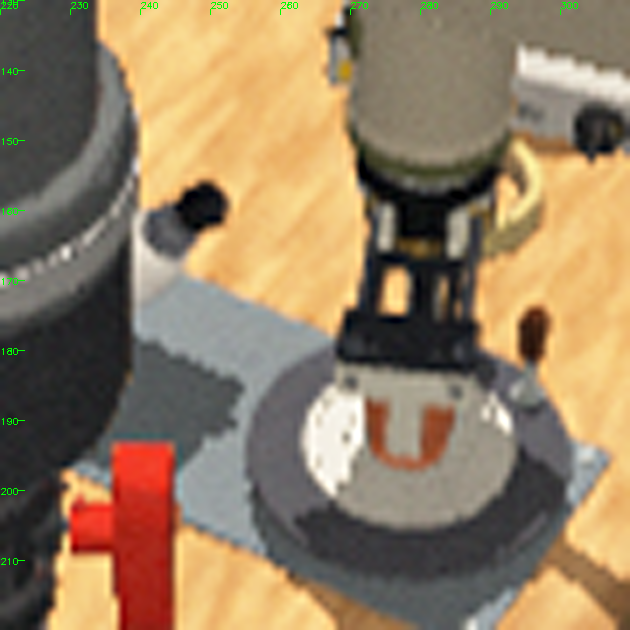

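drive_tool:
  plan:
    - {"claw": 0.1, "linear": [0, 0, 0.4], "angular": [0, 0, 0]}
    - {"claw": 0.3, "linear": [0, 0, 0], "angular": [0, 0, 0]}
    - {"claw": 0.5, "linear": [0, 0, 0], "angular": [0, 0, 0]}
    - {"claw": 0.7, "linear": [0, 0, 0], "angular": [0, 0, 0]}
    - {"claw": 1, "linear": [0, 0, 0], "angular": [0, 0, 0]}
    - {"claw": 1, "linear": [0, 0, 0], "angular": [0, 0, 0]}
    - {"claw": 1, "linear": [0, 0, 0], "angular": [0, 0, 0]}
  newtons: 20

```text
t: 31.3
tool_pos: [0.5294, -0.1019, 0.0796]
orientation: [0.562, -3.088, -0.001]
force: [0.8, -0.8, -0.3]
opening: 0.0507
```

drive_tool:
  plan:
    - {"claw": 1, "linear": [0, 0, -0.5], "angular": [0, 0, 0]}
    - {"claw": 1, "linear": [0, 0, -1.5], "angular": [0, 0, 0]}
    - {"claw": 1, "linear": [0, 0, -2.5], "angular": [0, 0, 0]}
    - {"claw": 1, "linear": [0, 0, -2.5], "angular": [0, 0, 0]}
    - {"claw": 1, "linear": [0, 0, -2], "angular": [0, 0, 0]}
    - {"claw": 1, "linear": [0, 0, -1], "angular": [0, 0, 7.5]}
    - {"claw": 1, "linear": [0, 0, 0], "angular": [0, 0, 7.5]}
    - {"claw": 1, "linear": [0, 0, 0], "angular": [0, 0, 7.5]}
    - {"claw": 1, "linear": [0, 0, 0], "angular": [0, 0, 7.5]}
    - {"claw": 1, "linear": [0, 0, 0], "angular": [0, 0, 0]}

```text
t: 32.55
tool_pos: [0.5297, -0.1018, 0.18]
orientation: [-0.255, -3.128, 0.0]
force: [-0.7, 0.2, -1.7]
opening: 0.0511
```

```bash
python3 - <<'E'
from h import *
from plant import *
for n in ("scene",):
    p=read_camera(n); cv2.imwrite(f"pics/{n}18.png",p["pixels"][:,:,::-1])
crop(cv2.imread("pics/scene18.png"),220,130,90,90,7,"pics/s20.png")
s=read_state();print(s["t"],s["tool_pos"],s["force"],s["opening"],s["q"])
print(delta(s,[.411,-.367,.175],toolR(80)))
E
```

```text
32.6 [ 0.5296962  -0.10182599  0.17994395] [ 0.47950957 -0.24323635 -1.17737662] 0.05077172750555483 [-2.84357039e-01 -8.90123057e-03  1.70409201e+00 -8.95993810e-04
  1.44959286e+00 -1.69470600e+00]
(array([  7.48, -28.07,   0.53]), array([-0.03, -0.19,  0.81]))
```

View pics/s20.png

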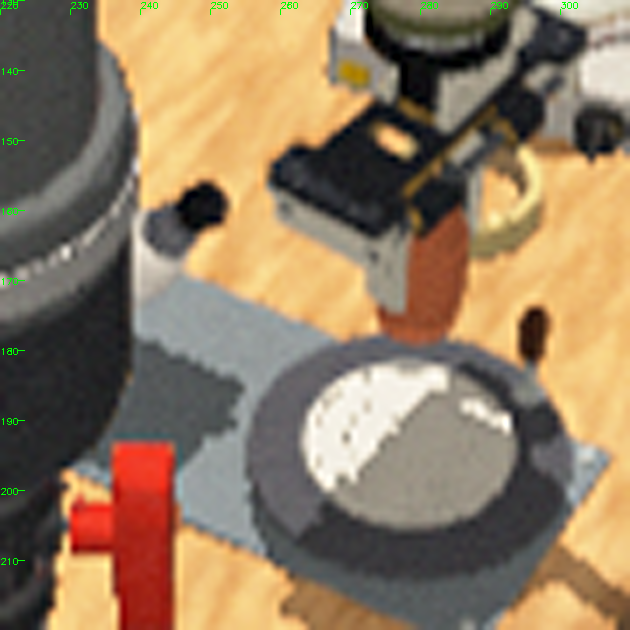

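drive_tool:
  plan:
    - {"claw": 1, "linear": [0.5, -1.9, 0], "angular": [0, 0, 0]}
    - {"claw": 1, "linear": [1, -3.75, 0], "angular": [0, 0, 0]}
    - {"claw": 1, "linear": [1, -3.75, 0], "angular": [0, 0, 0]}
    - {"claw": 1, "linear": [1, -3.75, 0], "angular": [0, 0, 0]}
    - {"claw": 1, "linear": [1, -3.75, 0], "angular": [0, 0, 0]}
    - {"claw": 1, "linear": [1, -3.75, 0], "angular": [0, 0, 0]}
    - {"claw": 1, "linear": [1, -3.75, 0], "angular": [0, 0, 0]}
    - {"claw": 1, "linear": [0.7, -2.5, 0], "angular": [0, 0, 0]}
    - {"claw": 1, "linear": [0.3, -1.2, 0], "angular": [0, 0, 0]}
    - {"claw": 1, "linear": [0, 0, 0], "angular": [0, 0, 0]}
    - {"claw": 1, "linear": [0, 0, 0], "angular": [0, 0, 0]}

```text
t: 33.98
tool_pos: [0.4103, -0.3662, 0.1798]
orientation: [-0.254, -3.128, -0.0]
force: [0.0, -0.3, -1.7]
opening: 0.0508
```

```bash
python3 - <<'E'
from h import *
from plant import *
for n in ("scene",):
    p=read_camera(n); cv2.imwrite(f"pics/{n}19.png",p["pixels"][:,:,::-1])
crop(cv2.imread("pics/scene19.png"),270,90,100,100,6,"pics/s21.png")
s=read_state();print(s["t"],s["tool_pos"],s["force"],s["opening"],s["q"])
print(delta(s,[.412,-.368,.0868],toolR(80)))
E
```

```text
34.025 [ 0.4103997  -0.36610345  0.17989949] [-0.13750921 -0.49624582 -1.20154071] 0.05100658330697022 [-8.20124370e-01  1.94221012e-02  1.67574953e+00 -2.22439294e-03
  1.44906936e+00 -2.22864217e+00]
(array([-0.22, -0.16,  9.31]), array([-0.01, -0.2 ,  0.72]))
```

View pics/s21.png

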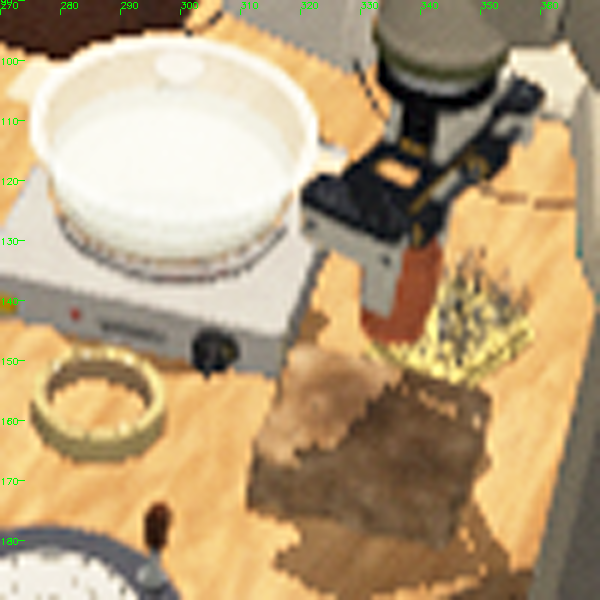

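drive_tool:
  plan:
    - {"claw": 1, "linear": [-0.2, -0.1, 1.5], "angular": [0, 0, 0]}
    - {"claw": 1, "linear": [0, 0, 2.3], "angular": [0, 0, 0]}
    - {"claw": 1, "linear": [0, 0, 2.3], "angular": [0, 0, 0]}
    - {"claw": 1, "linear": [0, 0, 1.5], "angular": [0, 0, 0]}
    - {"claw": 1, "linear": [0, 0, 0.8], "angular": [0, 0, 0]}
    - {"claw": 1, "linear": [0, 0, 0.4], "angular": [0, 0, 0]}
    - {"claw": 1, "linear": [0, 0, 0], "angular": [0, 0, 0]}
    - {"claw": 1, "linear": [0, 0, 0], "angular": [0, 0, 0]}
    - {"claw": 1, "linear": [0, 0, 0], "angular": [0, 0, 0]}

```text
t: 35.15
tool_pos: [0.4118, -0.3686, 0.0925]
orientation: [-0.256, -3.128, 0.001]
force: [0.1, 0.2, -1.3]
opening: 0.0508
```

drive_tool:
  plan:
    - {"claw": 1, "linear": [0, 0, 0.3], "angular": [0, 0, 0]}
    - {"claw": 1, "linear": [0, 0, 0], "angular": [0, 0, 0]}
    - {"claw": 1, "linear": [0, 0, 0], "angular": [0, 0, 0]}

```text
t: 35.52
tool_pos: [0.4114, -0.3682, 0.0888]
orientation: [-0.256, -3.128, 0.0]
force: [0.2, -0.3, -1.0]
opening: 0.0507
```

drive_tool:
  plan:
    - {"claw": 1, "linear": [0, 0, 0.15], "angular": [0, 0, 0]}
    - {"claw": 1, "linear": [0, 0, 0], "angular": [0, 0, 0]}
    - {"claw": 1, "linear": [0, 0, 0], "angular": [0, 0, 0]}

```text
t: 35.9
tool_pos: [0.4115, -0.3682, 0.0874]
orientation: [-0.256, -3.128, 0.0]
force: [-0.7, 0.7, -1.8]
opening: 0.0508
```

drive_tool:
  plan:
    - {"claw": 1, "linear": [0, 0, 0.1], "angular": [0, 0, 0]}
    - {"claw": 1, "linear": [0, 0, 0], "angular": [0, 0, 0]}
    - {"claw": 1, "linear": [0, 0, 0], "angular": [0, 0, 0]}

```text
t: 36.28
tool_pos: [0.4116, -0.3684, 0.0868]
orientation: [-0.256, -3.128, 0.001]
force: [-0.8, 1.1, 3.1]
opening: 0.0508
```

```bash
python3 - <<'E'
from h import *
from plant import *
for n in ("scene",):
    p=read_camera(n); cv2.imwrite(f"pics/{n}20.png",p["pixels"][:,:,::-1])
crop(cv2.imread("pics/scene20.png"),290,110,80,80,8,"pics/s22.png")
s=read_state();print(s["t"],s["tool_pos"],s["force"],s["opening"],s["q"])
E
```

```text
36.325 [ 0.41161035 -0.36837106  0.0867345 ] [-1.09405595  0.46319724  3.94898326] 0.050815351928413174 [-0.8211296   0.10777176  1.7600477  -0.0026082   1.27577352 -2.22791788]
```

View pics/s22.png

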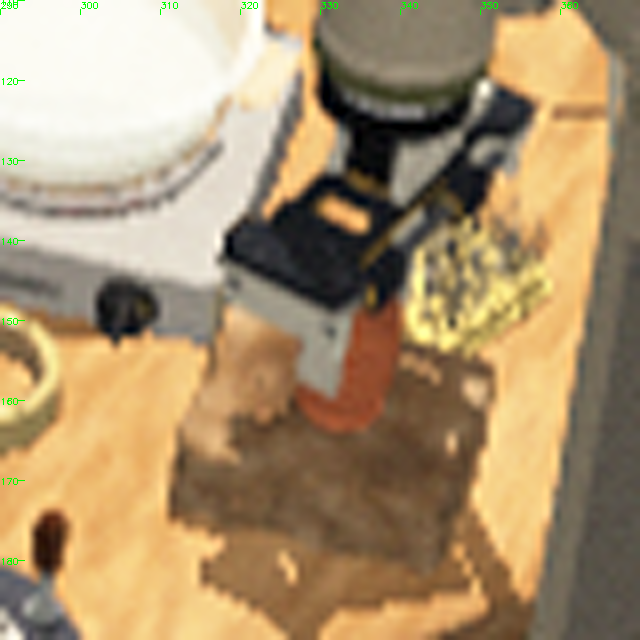

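Contact at the expected height (z 0.0867, 4–5 N upward change). Cup is over the brick's middle; releasing.

drive_tool:
  plan:
    - {"claw": 0.4, "linear": [0, 0, 0], "angular": [0, 0, 0]}
    - {"claw": 0.25, "linear": [0, 0, 0], "angular": [0, 0, 0]}
    - {"claw": 0.25, "linear": [0, 0, 0], "angular": [0, 0, 0]}
    - {"claw": 0.25, "linear": [0, 0, 0], "angular": [0, 0, 0]}
    - {"claw": 0.25, "linear": [0, 0, -2], "angular": [0, 0, 0]}
    - {"claw": 0.25, "linear": [0, 0, -4], "angular": [0, 0, 0]}
    - {"claw": 0.25, "linear": [0, 0, -4], "angular": [0, 0, 0]}
    - {"claw": 0.25, "linear": [0, 0, -4], "angular": [0, 0, 0]}
    - {"claw": 0.25, "linear": [0, 0, -3], "angular": [0, 0, 0]}
    - {"claw": 0.25, "linear": [4, 4, 0], "angular": [0, 0, 0]}
    - {"claw": 0.25, "linear": [0, 0, 0], "angular": [0, 0, 0]}
    - {"claw": 0.25, "linear": [0, 0, 0], "angular": [0, 0, 0]}

```text
t: 37.83
tool_pos: [0.3796, -0.3227, 0.2581]
orientation: [-0.256, -3.13, 0.003]
force: [-0.4, 0.5, -0.1]
opening: 0.0695
```

```bash
python3 - <<'E'
from h import *
from plant import *
for n in ("scene","top"):
    p=read_camera(n); cv2.imwrite(f"pics/{n}21.png",p["pixels"][:,:,::-1])
crop(cv2.imread("pics/scene21.png"),230,110,130,100,6,"pics/s23.png")
crop(cv2.imread("pics/top21.png"),180,150,220,130,3,"pics/t23.png")
s=read_state();print(s["t"],s["tool_pos"],s["force"],s["opening"],s["dq"])
E
```

```text
37.925 [ 0.37976629 -0.32315216  0.2575903 ] [-0.04475419 -0.3255332  -0.38275311] 0.06988005303737935 [-0.00026997  0.01467076 -0.00017449  0.00047744  0.00024316  0.00119303]
```

View pics/s23.png

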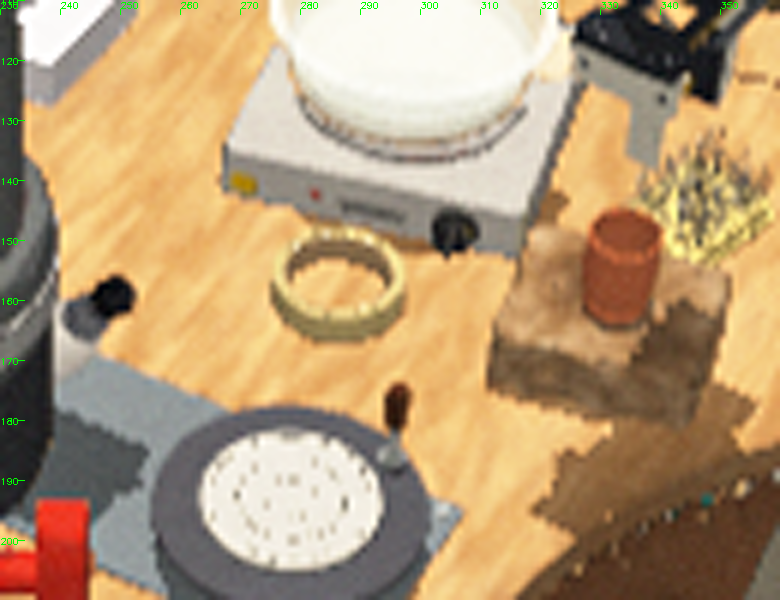

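View pics/t23.png

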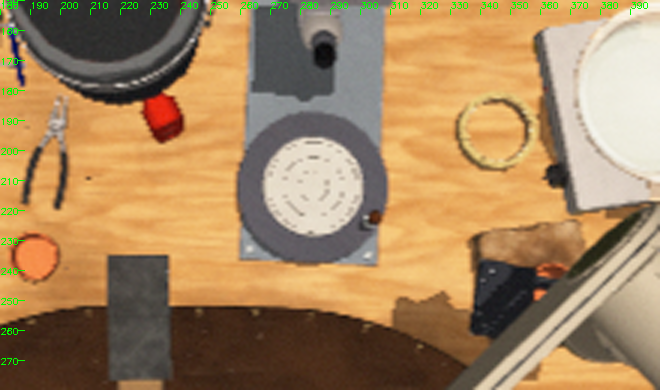

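```bash
python3 - <<'E'
from h import *
from plant import *
print(atz("scene",(230+624/6,110+231/6),.118), atz("scene",(332.1,160.6),.053))
for w,a in (("pliers/tape diff", (0,)),):
    for n,b in (("scene",(270,140,35,30)),("top",(180,180,35,65)),("scene",(205,240,65,45))):
        x,y,ww,hh=b; i=cv2.imread(f"pics/{n}0.png")[y:y+hh,x:x+ww].astype(int); j=cv2.imread(f"pics/{n}21.png")[y:y+hh,x:x+ww].astype(int); print(n,b,abs(i-j).mean())
print(close_job())
E
```

```text
[ 0.41568999 -0.36887926  0.118     ] [ 0.41402923 -0.36522512  0.053     ]
scene (270, 140, 35, 30) 14.904126984126984
top (180, 180, 35, 65) 1.6882051282051282
scene (205, 240, 65, 45) 15.647065527065527
the job is handed in; nothing more can be done
None
```

```bash
python3 - <<'E'
import cv2,numpy as np
a=cv2.imread("pics/scene0.png");b=cv2.imread("pics/scene21.png")
r=lambda x,y,w,h:np.hstack([cv2.resize(i[y:y+h,x:x+w],None,fx=5,fy=5) for i in(a,b)])
cv2.imwrite("pics/cmp.png",np.vstack([r(205,225,70,50),r(260,130,70,50)]))
E
```

```text
(no output)
```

View pics/cmp.png

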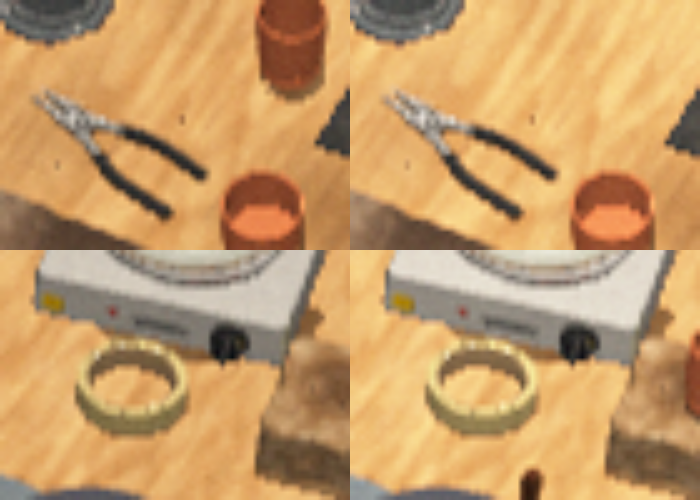

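I set the footed cup in the middle of the turntable and let go. I then pressed the pump head to its stop, turned the table about 166° by its knob, and pressed the head again. The cup now stands on the fire brick and is let go. I handed the job in at about 38 s; the interface gives no verdict.

**Last checks:**
- **Cup:** in the scene camera it stands upright on the brick. Its centre is about 4 mm from the brick centre measured in that same view. The arm hid it from the top camera, so this rests on one view.
- **Strokes:** both ended on a hard stop, with the force jumping from about 8 N to 44–48 N. The head's travel itself is not in the state. In the pictures the head was back up after each stroke.
- **Bystanders:** the pliers, tape and tumbler sit at the same pixels as at the start. I did not measure the scribe separately; the arm never worked near it after the first move.
- **Disagreements:**
  - The two cameras differ by up to 0.8 px (a few mm), which I averaged.
  - A crude pixel difference flagged two of the three windows I compared. Side by side nothing had shifted in either; one window had lost the cup, and in the other I found no clear cause.

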